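Zero the bench comparator on its master block and gauge the spacer

ROBOT

A 6-joint arm with a two-finger parallel gripper is mounted at the origin on the work surface. World frame = base frame: x ahead of the robot, y to its left, z up, the work surface at z = 0. Lengths are in m, angles in rad, forces in N, time in s.
With the tool pointing down it reaches from about 0.3 to 0.775 m from the base axis. Payload 14.6 kg.
Tool frame: the origin (TCP) lies midway between the tips of the shut fingers; the grasp point (between the pads) lies 19 mm behind it; z points along the fingers, x is the direction in which the jaws open and shut, and the axes are right-handed (so a half turn about z gives the same grasp; the last joint's range is limited). The gripper opens to 94 mm and grips with 3 to 60 N. Pads are 16 mm wide; open, the fingers measure 119 mm over their backs; the gripper's body (75 mm by 177 mm) begins 78 mm behind the grasp point.
Start: joints at [-1.28, 0.3, 1.521, -0, 1.321, -0.067], TCP at [0.193, -0.515, 0.205] pointing down, gripper open.
Joint ranges: [-3.03, 3.03], [-0.79, 2.21], [0.23, 2.52], [-1.04, 4.18], [0, 3.07], [-2.55, 2.55]. Speed limits (rad/s): [2.22, 2.22, 2.57, 3.14, 3.14, 3.14].

INTERFACE

Orientations are given as a rotation vector (axis times angle).
In Python, from cell import readout, viewer, job, models gives the robot as it stands.
- The arm moves only by the tool step_arm, never from a script. Its argument "targets" is a list of rows, each an object with "hand": the opening, from -1 (shut) to 1 (fully open); "linear": the shift along the tool's x, y, z in m, a list of three; "rotation": the turn, a rotation vector about the tool's x, y, z in rad, a list of three. A call has 1 to 12 rows; each row shifts and turns the commanded pose from where the row before left it, along the tool's axes as they then stand; what a row does not reach is not made up. A row lasts 1/10 s, in which the tool goes at most 50 mm and 8.59 degrees, less where a joint would pass 70% of its speed; a pose out of reach is approached as far as the arm can. A call with a gripper value outside its range is refused whole. The fingers move at their own pace and stop on an object; "grip_force" is the grip in N (left out, the last holds). Time passes only in rows, so rows that do not move let the fingers close. It gives the time, the measured TCP pose, the force and the opening at its end, in the units of the state.
- readout.read_state(): the state, without advancing time (a new reading comes with each control period).
- viewer.capture(name): name is "scene" or "top" or "wrist"; returns the picture (480x640x3 uint8, red, green, blue); there is no depth.
- viewer.calibration(name): a dict with "fx", "fy", "cx", "cy" (pixels), "cam_to_world" (4x4, takes a point from camera to world coordinates). Camera axes: x right, y down, z forward; pixel columns grow to the right and rows downward; lengths in m; the calibration is good to about 2 mm. A picture is of the moment at which its call begins: read the wrist's pose just before it. calibration takes no time and is no camera call; for the wrist camera it gives the pose at the moment of the call.
- job.finish_job(): hands the job in, once; it reports no verdict.
Trained networks look in the newest picture that a camera, given by its name, has taken for a name from the list of things; names that differ only in an ending like _2 or _b are one class to them, and where a whole thing is asked for, a point or a joint stands for the part that bears it (a point fixed in the world has none). Each returns a list of dicts, best first, with "p" (0 to 1); they miss things now and then, are a little off and sometimes report something else, mostly with a low value. They report only what shows in the picture. A call takes as long as a camera call. They do not tell look-alikes from the thing itself.
- models.trace(camera, thing): "mask" (480x640 bool, what is visible of it).
- models.place_of(camera, thing): "xyz" ([x, y, z] in m, in world coordinates, good to about 4 mm: a listed point, or the origin of a listed thing).
The state is a dict: "time_s": time; "q": joint angles; "joint_vel": joint speeds; "tau": joint torques, N m; "ee_pos": TCP position; "tool_rot": TCP orientation; "contact_force": force on the tool from outside, world axes, zero at the start; "moment": the same for the moment, N m; "width": finger opening in m.
Only numpy, scipy, OpenCV 4.12 (cv2) and the standard library are available. Lean on these libraries where they do the work, as an engineer would, in place of code of your own. Each camera call takes 0.05 s, during which the arm holds its last target.

TASK

Zero the bench comparator on the steel master block standing in it: slide the carriage up by its knob until the block is pressed against the anvil and the pointer stands on the zero line (spindle pressed in 6 mm), then let go. Lift the master out and stand it on the rubber pad, then, without moving the carriage, work the aluminium spacer down between the anvil and the sprung shoe until it stands fully home on the bed, square against the anvil, and let go. Press the spacer in gently (never more than 50 N on the comparator) and leave the objective, the well plate and the collar alone.

Things in the scene. Friction and masses are not known exactly. Their poses are not given: they have to be found in the camera images.
- gauge: The bench comparator, fixed to the bench: a grey bed 74 mm (x) by 200 mm (y) by 20 mm high, origin at the centre of its underside, bed top at z = 20 mm. In line along its own y axis, at x = 0, stand from -y to +y: the fixed anvil, the nest with the block, the sprung shoe, the carriage.
- nest (a point): Point on the bed top (gauge x 0, y -45 mm, z 20 mm); axes as the gauge's. Here is the middle of the master's foot when pressed home, if the anvil is at its middle setting. The fixed steel anvil's face (34 mm wide, 26 mm high, then a bevel leaning back 5 mm over 8 mm) looks to gauge +y; its setting is not measured: anywhere from gauge y -66 to -54 mm.
- knob (a point): Middle of the grip of the carriage's round black knob, 18 mm diameter, standing upright on the carriage, 55 mm above the bed; the grip reaches from 40 to 70 mm above the bed. The white carriage under it is 48 mm (x) by 44 mm (y), top 30 mm above the bed, and carries the black zero line on its top.
- carriage (a joint): Slide of the carriage along the bed, m: 0 = withdrawn (gauge +y), grows towards the anvil, at most 0.062; the knob's gauge y is 0.067 minus this value. Stiff: it moves under about 12 N and stays where it is left. Zeroed, it reads 0.041 to 0.053, as the anvil is set; the gap between anvil and shoe, spindle fully out, is then 24 mm.
- spindle (a joint): Travel of the spring-loaded spindle in the carriage, m: 0 = fully out (towards the anvil), grows as it is pressed into the carriage, at most 0.016. The spring gives 2 N at 0 and 0.5 N more per mm (5 N at 6 mm). 0.006 is the zero: the dark pointer end, which the spindle carries over the carriage's top, then stands on the black line.
- shoe (a point): Middle of the contact face of the steel shoe at the spindle's tip, 9 mm above the bed; the face looks to gauge -y (to the anvil), is 20 mm wide in x and reaches from 2 to 16 mm above the bed. Above it a bevel leans back, 14 mm towards gauge +y over 24 mm of height (up to 40 mm above the bed), so a block pushed down from above wedges the spindle back.
- master: The master block: plain ground steel, 24 mm (x) by 30 mm (y, the measured size) by 60 mm high, flat top, 0.33 kg, origin at the centre of its underside. At the start it stands on the bed in the nest, 2 to 19 mm short of the anvil; once pressed home, its middle is 15 mm from the anvil's face, that of the spacer 16 mm.
- spacer: The part: aluminium spacer block, 24 mm (x) by 32 mm (y, the measured size) by 60 mm high, about 0.13 kg, with two steel dowel stubs (6 mm diameter, 6 mm high, in a row along its y) on its top; origin at the centre of its underside. It stands on the bench. In the comparator its y must lie along the gauge's y (either way round).
- pad: Black rubber pad fixed on the bench, 90 by 90 mm, 4 mm thick, origin at the centre of its underside; the master's place when it is out of the comparator.
- objective: Bystander: a dark steel microscope objective, 29 mm diameter, 44 mm high, standing on the bench; origin at the centre of its underside.
- wellplate: Bystander: a white well plate with clear lid, 85 by 127 mm, 20 mm high; origin at the centre of its underside.
- collar: Bystander: an aluminium ring, 44 mm outside diameter, 12 mm high, lying flat; origin at the centre of its underside.
There are look-alikes about, which are no part of the job. What is meant by the pad is not brown or red, and is the smaller of those in its own colour.

How it is judged:
On the way, in this order (a step that is already met when the one before it is completed fails the run):
1. comparator zeroed: master standing square and still between anvil and shoe, spindle pressed in 6 mm (within 1.5 mm), carriage and master let go (value of joint spindle between 0.0045 and 0.0075 m and velocity of joint carriage between -0.003 and 0.003 m/s and linear speed of master below 0.005 m/s and contact force between the fingers and master below 0.3 N and z of master in the frame of gauge between 0.018 and 0.0215 m and horizontal distance between master and nest below 0.02 m and angle between the y axis of master and the y axis of gauge, either way round below 0.06 rad and contact force between the fingers and gauge below 0.3 N), for 0.3 s.
2. master stands upright on the pad (its middle within 33 mm of the pad's middle) (horizontal distance between master and pad below 0.033 m and angle between master's own z axis and vertical below 0.08 rad and z of master in the frame of pad below 0.0065 m and linear speed of master below 0.02 m/s), for 0.2 s.
At the end, for the whole second after the job is handed in: Spacer down on the bed (1.5 mm), upright, square within 0.06 rad, within 8 mm of the spindle line, held against the anvil with the spindle pressed in 8 mm (+-2); master upright on the pad, within 33 mm of its middle; all at rest (all of step 2 and y of spacer in the frame of gauge below -0.036 m and x of spacer in the frame of gauge between -0.008 and 0.008 m and z of spacer in the frame of gauge between 0.018 and 0.0215 m and angle between spacer's own z axis and vertical below 0.05 rad and angle between the y axis of spacer and the y axis of gauge, either way round below 0.06 rad and linear speed of spacer below 0.02 m/s and value of joint spindle between 0.006 and 0.01 m); the robot touches nothing.
It fails at once if the carriage is moved (faster than 10 mm/s) while the master is out of the comparator (horizontal distance between master and nest above 0.05 m and not (velocity of joint carriage between -0.01 and 0.01 m/s)).
It fails at once if the spacer is pressed on the comparator with more than 50 N (contact force between spacer and gauge above 50 N).
It fails at once if a bystander (objective, well plate, collar) is moved more than 15 mm (distance of any of objective, wellplate, collar from where it was at the start of the episode above 0.015 m).
It also fails if it takes over 66 s, if anything falls off the work surface, if the arm or the gripper's body presses on something with over 40 N, if the wrist force passes 120 N, or if a joint passes its speed limit or range.

## Working session

There is one attempt and no reset: what is moved stays moved. The work goes in short steps, Python scripts to look and compute and a tool call to move; the robot and the scene stay as the last step left them, time stands still between calls to the robot, and variables do not carry over. Pictures are saved under pics/ and viewed, and the job is handed in when it is done.

Besides the shell and the picture viewer there is one more tool, called after "Call:" in YAML: its name, and indented under it one key for each argument. step_arm: Moves the arm, as the interface text tells. Its arguments: {"type":"object","properties":{"targets":{"type":"array","items":{"type":"object","properties":{"hand":{"type":"number"},"linear":{"type":"array","items":{"type":"number"}},"rotation":{"type":"array","items":{"type":"number"}}}}},"grip_force":{"type":"number"}},"required":["targets"]}

```bash
ls; mkdir -p pics
python3 - <<'E'
from cell import readout, viewer, job, models
import cv2
for n in ["scene","top","wrist"]:
    im=viewer.capture(n); cv2.imwrite(f"pics/{n}0.png",im[:,:,::-1])
    c=viewer.calibration(n); print(n,c)
print(readout.read_state())
E
```

```text
pics
scene {'fx': 509.17620217027047, 'fy': 509.17620217027047, 'cx': 332.6382293771702, 'cy': 239.88564220063319, 'cam_to_world': array([[ 0.64705608,  0.6577908 , -0.38552521,  0.95468058],
       [ 0.76243402, -0.55586437,  0.33122374, -0.25866962],
       [ 0.00357619, -0.50825787, -0.86119751,  0.92838575],
       [ 0.        ,  0.        ,  0.        ,  1.        ]])}
top {'fx': 570.4954155679625, 'fy': 570.4954155679625, 'cx': 325.15098382843007, 'cy': 243.4025471229899, 'cam_to_world': array([[ 0.02449677, -0.99662079,  0.07840226,  0.49201986],
       [-0.99955344, -0.0230753 ,  0.01898552,  0.05172319],
       [-0.0171122 , -0.07883233, -0.99674101,  1.3320952 ],
       [ 0.        ,  0.        ,  0.        ,  1.        ]])}
wrist {'fx': 431.26760035375304, 'fy': 431.26760035375304, 'cx': 329.32083684163865, 'cy': 236.98241165132694, 'cam_to_world': array([[ 0.35037338, -0.90519964, -0.24052464,  0.26220658],
       [-0.93660898, -0.33902063, -0.08847951, -0.48830681],
       [-0.0014512 ,  0.25627841, -0.96660192,  0.38430329],
       [ 0.        ,  0.        ,  0.        ,  1.        ]])}
{'time_s': 0.15, 'q': array([-1.27958240e+00,  3.00354624e-01,  1.52142083e+00, -5.82127814e-06,
        1.32068962e+00, -6.65993738e-02]), 'joint_vel': array([ 8.76511279e-05, -2.12340848e-03, -2.30821769e-03, -1.24979464e-03,
        9.59854330e-04, -1.21222919e-03]), 'tau': array([ 4.57494862e-04, -5.31963086e+01, -3.52823138e+01,  7.08250632e-02,
        2.35915458e-02, -7.76491515e-05]), 'ee_pos': array([ 0.1925659 , -0.51498359,  0.20501801]), 'tool_rot': array([-2.58085650e+00,  1.79036133e+00,  1.07685276e-03]), 'contact_force': array([-0.37668439,  0.25258131, -0.09307304]), 'moment': array([-0.01316249,  0.00913975, -0.02344419]), 'width': 0.0939443631272636}
```

View pics/scene0.png

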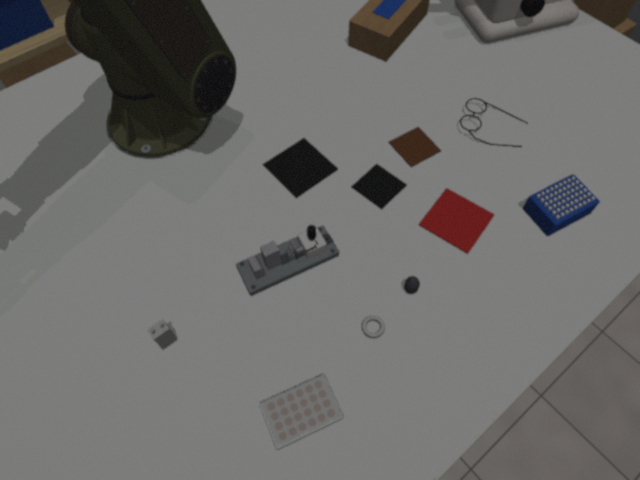

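View pics/top0.png

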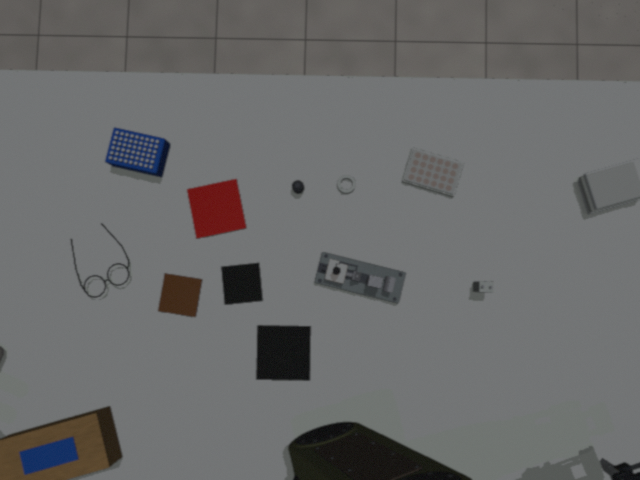

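View pics/wrist0.png

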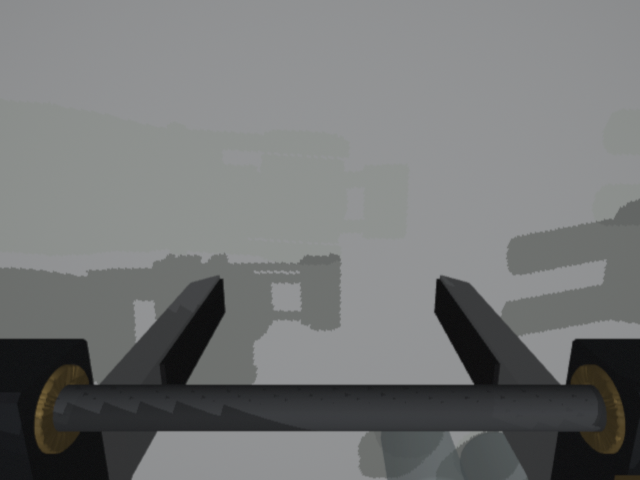

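Run:
```python
from cell import readout, viewer, job, models
for n in ["top","scene"]:
  for t in ["gauge","knob","shoe","nest","master","spacer","pad","objective","wellplate","collar"]:
    print(n,t,[(round(d["p"],2),[round(float(v),4) for v in d["xyz"]]) for d in models.place_of(n,t)])
```

```text
top gauge [(0.72, [0.5241, -0.0064, 0.0016])]
top knob [(0.67, [0.5343, 0.0474, 0.0754])]
top shoe [(0.61, [0.5214, -0.0095, 0.0317]), (0.47, [0.509, -0.0356, 0.0221])]
top nest [(0.83, [0.5114, -0.0499, 0.0197])]
top master [(0.65, [0.5082, -0.0334, 0.0217])]
top spacer [(0.78, [0.5062, -0.2855, -0.0003])]
top pad [(0.79, [0.4735, 0.4133, 0.002]), (0.75, [0.3443, 0.1625, -0.0002]), (0.68, [0.4984, 0.2746, -0.0011]), (0.57, [0.6731, 0.3417, -0.0028]), (0.57, [0.5238, -0.0054, 0.0002])]
top objective [(0.64, [0.7271, 0.1429, 0.0008])]
top wellplate [(0.82, [0.7702, -0.1728, 0.0018])]
top collar [(0.64, [0.739, 0.0313, 0.0022])]
scene gauge [(0.61, [0.5248, -0.0065, 0.0015])]
scene knob [(0.96, [0.5358, 0.0503, 0.0741])]
scene shoe [(0.53, [0.5229, -0.004, 0.0297])]
scene nest [(0.6, [0.5112, -0.0438, 0.0186])]
scene master []
scene spacer [(0.98, [0.5071, -0.2799, 0.0008])]
scene pad [(0.82, [0.674, 0.3314, -0.0006]), (0.81, [0.4989, 0.2702, 0.001]), (0.76, [0.4718, 0.4155, -0.0046]), (0.62, [0.3457, 0.165, -0.0027])]
scene objective [(0.61, [0.727, 0.1433, 0.0005])]
scene wellplate [(0.66, [0.7725, -0.1686, 0.002])]
scene collar [(0.73, [0.7382, 0.0287, -0.0004])]
```

```bash
cat > h.py <<'E'
from cell import readout, viewer, job, models
import cv2, numpy as np
from scipy.spatial.transform import Rotation as R
def cal(n):
    c=viewer.calibration(n); return (c["fx"],c["fy"],c["cx"],c["cy"],np.array(c["cam_to_world"]))
def proj(c,P):
    fx,fy,cx,cy,T=c; P=np.atleast_2d(P); p=(P-T[:3,3])@T[:3,:3]
    return np.c_[fx*p[:,0]/p[:,2]+cx, fy*p[:,1]/p[:,2]+cy]
def unproj(c,uv,z):
    fx,fy,cx,cy,T=c; uv=np.atleast_2d(uv).astype(float)
    d=np.c_[(uv[:,0]-cx)/fx,(uv[:,1]-cy)/fy,np.ones(len(uv))]@T[:3,:3].T
    s=(z-T[2,3])/d[:,2]; return T[:3,3]+d*s[:,None]
def save(im,name,crop=None,k=1):
    if crop: x0,y0,x1,y1=crop; im=im[y0:y1,x0:x1]
    if k!=1: im=cv2.resize(im,None,fx=k,fy=k,interpolation=cv2.INTER_CUBIC)
    cv2.imwrite("pics/"+name,im[:,:,::-1])
def plan(goal_pos,goal_R=None):
    s=readout.read_state(); Rc=R.from_rotvec(s["tool_rot"])
    print("pos",s["ee_pos"].round(4),"F",s["contact_force"].round(2),"w",round(s["width"],4),"t",s["time_s"])
    print("lin tool",Rc.inv().apply(np.array(goal_pos)-s["ee_pos"]).round(4))
    if goal_R is not None: print("rot tool",(Rc.inv()*goal_R).as_rotvec().round(4))
E
python3 - <<'E'
from h import *
im=viewer.capture("top")
save(im,"topg.png",(300,235,500,315),4)
save(im,"topp.png",(150,170,320,390),2.5)
c=cal("top")
for t,z in [("gauge",.02),("spacer",.06),("pad",.004)]:
    for d in models.trace("top",t):
        m=d["mask"].astype(np.uint8); cs,_=cv2.findContours(m,0,2); k=max(cs,key=cv2.contourArea)
        b=cv2.boxPoints(cv2.minAreaRect(k)); w=unproj(c,b,z)[:,:2]
        print(t,round(d["p"],2),b.round(1).tolist(),"ctr",w.mean(0).round(4),"sides",np.linalg.norm(w[1]-w[0]).round(4),np.linalg.norm(w[2]-w[1]).round(4),"ang",[np.degrees(np.arctan2(*(w[i+1]-w[i])[::-1])).round(2) for i in (0,1)])
E
```

```text
gauge 0.73 [[313.1000061035156, 282.3999938964844], [321.20001220703125, 250.5], [406.79998779296875, 272.20001220703125], [398.70001220703125, 304.20001220703125]] ctr [ 0.5192 -0.0047] sides 0.0759 0.2026 ang [np.float64(-12.81), np.float64(-102.95)]
spacer 0.39 [[313.5, 283.5], [321.20001220703125, 250.89999389648438], [406.3999938964844, 271.0], [398.70001220703125, 303.70001220703125]] ctr [ 0.5184 -0.003 ] sides 0.0747 0.1949 ang [np.float64(-11.83), np.float64(-101.96)]
pad 0.97 [[220.89999389648438, 266.1000061035156], [259.5, 261.6000061035156], [263.8999938964844, 300.20001220703125], [225.3000030517578, 304.6000061035156]] ctr [0.4994 0.2675] sides 0.0909 0.0903 ang [np.float64(-82.06), np.float64(-171.49)]
pad 0.76 [[157.0, 310.6000061035156], [163.6999969482422, 272.20001220703125], [202.89999389648438, 279.20001220703125], [196.10000610351562, 317.5]] ctr [0.4686 0.4124] sides 0.0901 0.0935 ang [np.float64(-7.41), np.float64(-98.54)]
pad 0.75 [[186.3000030517578, 188.3000030517578], [236.5, 178.3000030517578], [246.5, 228.5], [196.3000030517578, 238.5]] ctr [0.6734 0.3352] sides 0.121 0.1219 ang [np.float64(-77.34), np.float64(-166.72)]
pad 0.69 [[257.0, 326.0], [310.0, 326.0], [310.0, 379.0], [257.0, 379.0]] ctr [0.3425 0.1668] sides 0.1227 0.1206 ang [np.float64(-88.53), np.float64(-178.48)]
pad 0.36 [[345.8999938964844, 274.20001220703125], [354.3999938964844, 264.5], [364.70001220703125, 273.5], [356.20001220703125, 283.20001220703125]] ctr [0.5272 0.0052] sides 0.03 0.0316 ang [np.float64(-39.9), np.float64(-129.93)]
```

View pics/topg.png

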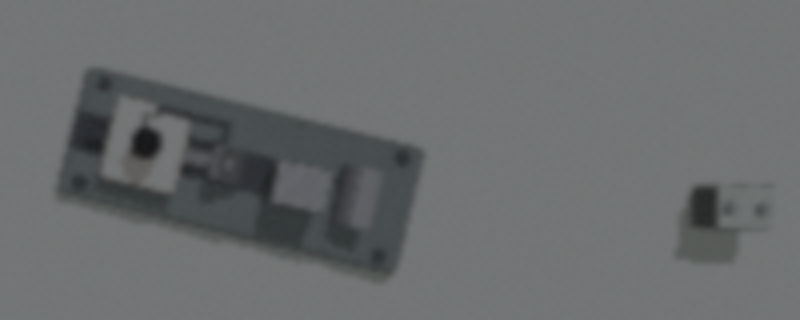

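View pics/topp.png

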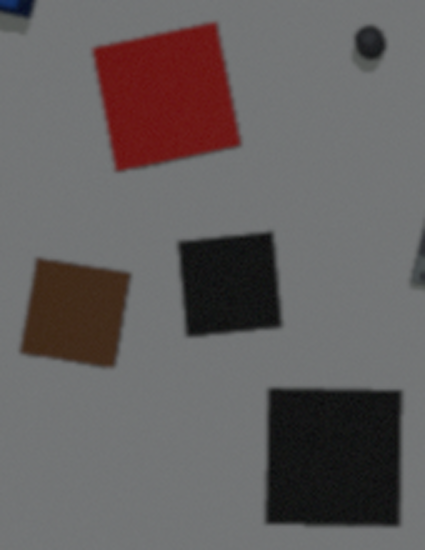

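```bash
cat >> h.py <<'E'
def Rg(yawdeg_x):  # tool down, tool x axis at world yaw
    a=np.radians(yawdeg_x); x=np.array([np.cos(a),np.sin(a),0]); z=np.array([0,0,-1.]); y=np.cross(z,x)
    return R.from_matrix(np.c_[x,y,z])
E
python3 - <<'E'
from h import *
s=readout.read_state(); Rc=R.from_rotvec(s["tool_rot"]); print(Rc.as_matrix().round(3))
T=cal("wrist")[4]; print("cam in tool",Rc.inv().apply(T[:3,3]-s["ee_pos"]).round(4),"\n",(Rc.inv()*R.from_matrix(T[:3,:3])).as_matrix().round(3))
for yaw in (77,-103):
    plan([0.46,0.0,0.26],Rg(yaw))
E
```

```text
[[ 0.35  -0.937  0.   ]
 [-0.937 -0.35  -0.   ]
 [ 0.    -0.    -1.   ]]
cam in tool [-0.0008 -0.0746 -0.1793] 
 [[ 1.     0.    -0.001]
 [-0.     0.967  0.256]
 [ 0.001 -0.256  0.967]]
pos [ 0.1926 -0.5152  0.2054] F [0.35 0.45 0.2 ] w 0.0939 t 1.35
lin tool [-0.3889 -0.4309 -0.0546]
rot tool [ 1.0000e-04 -0.0000e+00 -2.5569e+00]
pos [ 0.1926 -0.5152  0.2054] F [0.35 0.45 0.2 ] w 0.0939 t 1.35
lin tool [-0.3889 -0.4309 -0.0546]
rot tool [-0.     -0.      0.5847]
```

Call:
step_arm:
  targets:
    - {"hand":1,"linear":[-0.028,-0.038,-0.006],"rotation":[0,0,0]}
    - {"hand":1,"linear":[-0.028,-0.038,-0.006],"rotation":[0,0,0]}
    - {"hand":1,"linear":[-0.028,-0.038,-0.006],"rotation":[0,0,0]}
    - {"hand":1,"linear":[-0.028,-0.038,-0.006],"rotation":[0,0,0]}
    - {"hand":1,"linear":[-0.028,-0.038,-0.006],"rotation":[0,0,0]}
    - {"hand":1,"linear":[-0.028,-0.038,-0.006],"rotation":[0,0,0]}
    - {"hand":1,"linear":[-0.028,-0.038,-0.006],"rotation":[0,0,0]}
    - {"hand":1,"linear":[-0.028,-0.038,-0.006],"rotation":[0,0,0]}
    - {"hand":1,"linear":[-0.028,-0.038,-0.006],"rotation":[0,0,0]}
    - {"hand":1,"linear":[-0.028,-0.038,-0.006],"rotation":[0,0,0]}
    - {"hand":1,"linear":[-0.028,-0.038,-0.006],"rotation":[0,0,0]}
    - {"hand":1,"linear":[-0.028,-0.038,0],"rotation":[0,0,0]}

```text
time_s: 2.55
ee_pos: [0.503, -0.0388, 0.2724]
tool_rot: [-2.581, 1.79, -0.002]
contact_force: [1.3, -0.5, -0.1]
width: 0.0941
```

Run:
```python
from h import *
plan([0.53,0,0.27],Rg(-103))
```

```text
pos [ 0.503  -0.0388  0.2724] F [ 1.35 -0.47 -0.09] w 0.0941 t 2.55
lin tool [-0.0269 -0.0388  0.0025]
rot tool [-1.700e-03 -4.000e-04  5.849e-01]
```

Call:
step_arm:
  targets:
    - {"hand":1,"linear":[-0.022,-0.035,0.002],"rotation":[0,0,0]}
    - {"hand":1,"linear":[0,0,0],"rotation":[0,0,0.146]}
    - {"hand":1,"linear":[0,0,0],"rotation":[0,0,0.146]}
    - {"hand":1,"linear":[0,0,0],"rotation":[0,0,0.146]}
    - {"hand":1,"linear":[0,0,0],"rotation":[0,0,0.146]}
    - {"hand":1,"linear":[0,0,0],"rotation":[0,0,0]}

```text
time_s: 3.15
ee_pos: [0.5271, -0.0079, 0.2694]
tool_rot: [1.954, -2.46, 0.0]
contact_force: [-0.5, 0.5, -1.2]
width: 0.0938
```

Run:
```python
from h import *
im=viewer.capture("wrist"); save(im,"w1.png"); np.save("w1cal.npy",cal("wrist")[4])
plan([0.53,0,0.27],Rg(-103))
for t in ["gauge","knob","shoe","nest","master"]:
    print(t,[(round(d["p"],2),[round(float(v),4) for v in d["xyz"]]) for d in models.place_of("wrist",t)])
```

```text
pos [ 0.5271 -0.0079  0.2694] F [ 0.42 -0.51 -0.04] w 0.0944 t 3.2
lin tool [-0.0083 -0.0011 -0.0006]
rot tool [0.0001 0.     0.0038]
gauge [(0.6, [0.5233, -0.0063, 0.0006])]
knob [(0.97, [0.5348, 0.0523, 0.0788]), (0.47, [0.5115, -0.0345, 0.0183])]
shoe [(0.74, [0.5239, -0.0024, 0.0259])]
nest [(0.72, [0.5103, -0.0536, 0.0209])]
master [(0.6, [0.5111, -0.0364, 0.0176])]
```

View pics/w1.png

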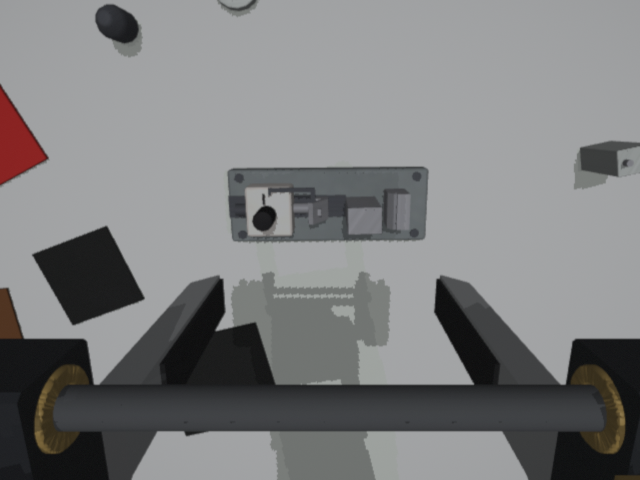

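Run:
```python
from h import *
im=cv2.imread("pics/w1.png")[:,:,::-1]
im=np.clip(im.astype(float)*1.5,0,255).astype(np.uint8)
save(im,"w1z.png",(222,155,434,255),3.75)
```

```text
(no output)
```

View pics/w1z.png

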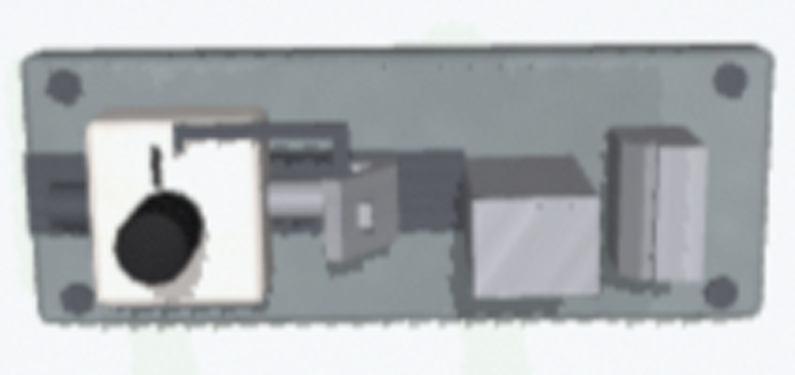

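```bash
cat >> h.py <<'E'
GO=None
def gframe(o,yawdeg):
    a=np.radians(yawdeg); X=np.array([np.cos(a),np.sin(a)]); Y=np.array([-np.sin(a),np.cos(a)])
    return o,X,Y
def w2g(g,P): o,X,Y=g; d=np.atleast_2d(P)[:,:2]-o; return np.c_[d@X,d@Y]
def g2w(g,x,y): o,X,Y=g; return o+x*X+y*Y
E
python3 - <<'E'
from h import *
c=list(cal("wrist")); c[4]=np.load("w1cal.npy")
z=lambda P:np.array(P)/3.75+[222,155]
w=unproj(c,z([[25,57],[772,57],[759,321],[42,321]]),.02)[:,:2]
print(w.round(4), "len",np.linalg.norm(w[0]-w[1]),np.linalg.norm(w[2]-w[3]),np.linalg.norm(w[0]-w[3]),np.linalg.norm(w[1]-w[2]))
o=w.mean(0); d=(w[0]-w[1]+w[3]-w[2]); yaw=np.degrees(np.arctan2(-d[0],d[1])); print("origin",o.round(4),"yaw",yaw)
g=gframe(o,yaw)
pr=lambda n,P,h: print(n,w2g(g,unproj(c,z(P),h)).round(4).tolist())
pr("knob top",[[152,252]],.09)
pr("carriage top corners",[[87,124],[265,124],[264,302],[97,302]],.05)
pr("master top corners",[[470,197],[596,195],[600,294],[478,297]],.08)
pr("anvil top: back, front edge",[[658,147],[657,280],[703,147],[702,280]],.054)
pr("anvil face bevel line / face bottom",[[625,278],[617,280]],.046)
pr("anvil face bottom",[[612,135],[622,278]],.02)
pr("shoe face",[[398,170],[396,235]],.036)
pr("line, pointer",[[156,165],[180,150]],.05)
E
```

```text
[[ 0.5772  0.0837]
 [ 0.5337 -0.1082]
 [ 0.4632 -0.0929]
 [ 0.5068  0.0993]] len 0.19679575331204785 0.19709732182346426 0.07212840936097396 0.0721165215006879
origin [ 0.5202 -0.0045] yaw -12.765624211128127
knob top [[-0.0006, 0.0561]]
carriage top corners [[0.0228, 0.0773], [0.0228, 0.0332], [-0.0228, 0.0345], [-0.0228, 0.077]]
master top corners [[0.0102, -0.0165], [0.0107, -0.0457], [-0.013, -0.0473], [-0.0137, -0.0186]]
anvil top: back, front edge [[0.0177, -0.0637], [-0.016, -0.0648], [0.0177, -0.0748], [-0.016, -0.0761]]
anvil face bevel line / face bottom [[-0.0175, -0.0579], [-0.018, -0.0558]]
anvil face bottom [[0.0154, -0.0567], [-0.0239, -0.0607]]
shoe face [[0.0088, 0.0003], [-0.0084, 0.0009]]
line, pointer [[0.0125, 0.0606], [0.0163, 0.0545]]
```

```bash
cat >> h.py <<'E'
G=gframe(np.array([0.5202,-0.0045]),-12.77)
E
python3 - <<'E'
from h import *
p=g2w(G,-0.0003,0.0558); print(p)
plan([*p,0.06],Rg(-102.77))
E
```

```text
[0.53224133 0.04998611]
pos [ 0.5271 -0.0079  0.2695] F [1.03 0.68 0.34] w 0.0934 t 3.45
lin tool [-0.0576  0.0079  0.2095]
rot tool [-0.      0.     -0.0012]
```

Call:
step_arm:
  targets:
    - {"hand":0.06,"linear":[-0.029,0.0035,0],"rotation":[0,0,0]}
    - {"hand":0.06,"linear":[-0.0286,0.0035,0],"rotation":[0,0,0]}
    - {"hand":0.06,"linear":[0,0,0.04],"rotation":[0,0,0]}
    - {"hand":0.06,"linear":[0,0,0.04],"rotation":[0,0,0]}
    - {"hand":0.06,"linear":[0,0,0.03],"rotation":[0,0,0]}
    - {"hand":0.06,"linear":[0,0,0],"rotation":[0,0,0]}

```text
time_s: 4.05
ee_pos: [0.5315, 0.0498, 0.1559]
tool_rot: [1.955, -2.453, -0.006]
contact_force: [0.7, -0.3, -0.1]
width: 0.0512
```

Run:
```python
from h import *
im=viewer.capture("wrist"); save(np.clip(im*1.5,0,255).astype(np.uint8),"w2.png")
p=g2w(G,-0.0003,0.0558)
plan([*p,0.06],Rg(-102.77))
print(proj(cal("wrist"),[*p,0.09]), proj(cal("wrist"),[*readout.read_state()["ee_pos"][:2],0.09]))
```

```text
pos [0.5327 0.0498 0.1588] F [-0.16  0.41 -0.35] w 0.0499 t 4.1
lin tool [-0.0001  0.0003  0.0988]
rot tool [ 0.0025 -0.0006 -0.0023]
[[330.56123998 250.83091748]] [[330.67343277 249.99909342]]
```

View pics/w2.png

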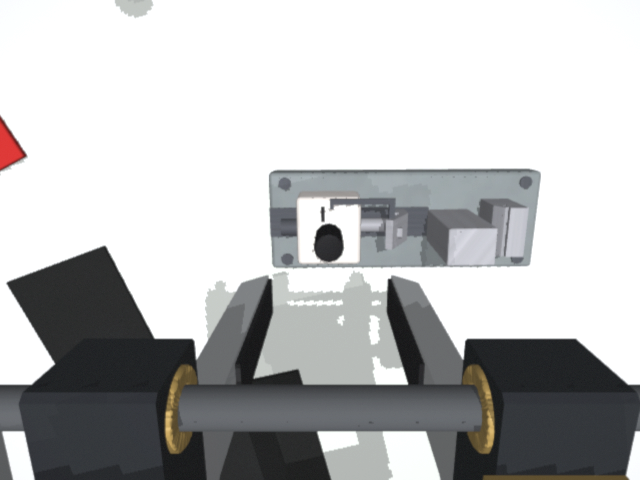

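Call:
step_arm:
  grip_force: 25
  targets:
    - {"hand":0.06,"linear":[0,0,0.04],"rotation":[0,0,0]}
    - {"hand":0.06,"linear":[0,0,0.035],"rotation":[0,0,0]}
    - {"hand":0.06,"linear":[0,0,0.022],"rotation":[0,0,0]}
    - {"hand":0.06,"linear":[0,0,0],"rotation":[0,0,0]}
    - {"hand":-1,"linear":[0,0,0],"rotation":[0,0,0]}
    - {"hand":-1,"linear":[0,0,0],"rotation":[0,0,0]}
    - {"hand":-1,"linear":[0,0,0],"rotation":[0,0,0]}
    - {"hand":-1,"linear":[0,0,0],"rotation":[0,0,0]}

```text
time_s: 4.9
ee_pos: [0.5337, 0.0498, 0.0635]
tool_rot: [-1.956, 2.457, -0.002]
contact_force: [0.6, 0.5, 0.8]
width: 0.0211
```

Run:
```python
from h import *
im=viewer.capture("wrist"); save(np.clip(im*1.5,0,255).astype(np.uint8),"w3.png")
s=readout.read_state(); print(s["ee_pos"],s["width"],s["contact_force"],"gauge",w2g(G,s["ee_pos"]))
```

```text
[0.53356805 0.04981016 0.06320744] 0.01736586214925098 [-0.61538902 -3.33070816  6.51001788] gauge [[0.00103279 0.05592165]]
```

View pics/w3.png

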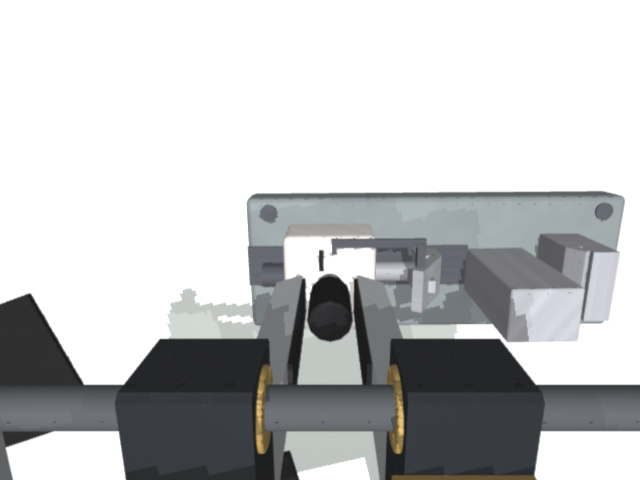

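Call:
step_arm:
  targets:
    - {"hand":-1,"linear":[0.004,0,0],"rotation":[0,0,0]}
    - {"hand":-1,"linear":[0.004,0,0],"rotation":[0,0,0]}
    - {"hand":-1,"linear":[0.004,0,0],"rotation":[0,0,0]}
    - {"hand":-1,"linear":[0.004,0,0],"rotation":[0,0,0]}
    - {"hand":-1,"linear":[0.004,0,0],"rotation":[0,0,0]}
    - {"hand":-1,"linear":[0.004,0,0],"rotation":[0,0,0]}
    - {"hand":-1,"linear":[0.004,0,0],"rotation":[0,0,0]}
    - {"hand":-1,"linear":[0.002,0,0],"rotation":[0,0,0]}
    - {"hand":-1,"linear":[0,0,0],"rotation":[0,0,0]}

```text
time_s: 5.85
ee_pos: [0.5273, 0.0219, 0.0632]
tool_rot: [-1.955, 2.455, 0.0]
contact_force: [3.9, 11.1, 2.0]
width: 0.0173
```

Run:
```python
from h import *
im=viewer.capture("wrist"); save(np.clip(im*1.5,0,255).astype(np.uint8),"w4.png",(230,170,640,350),1.9)
s=readout.read_state(); print(s["ee_pos"],s["width"],s["contact_force"],"gauge",w2g(G,s["ee_pos"]))
```

```text
[0.52736799 0.02183874 0.06325145] 0.017243211954328676 [ 3.32503136 11.13574646  2.30217954] gauge [[0.00116883 0.02727165]]
```

View pics/w4.png

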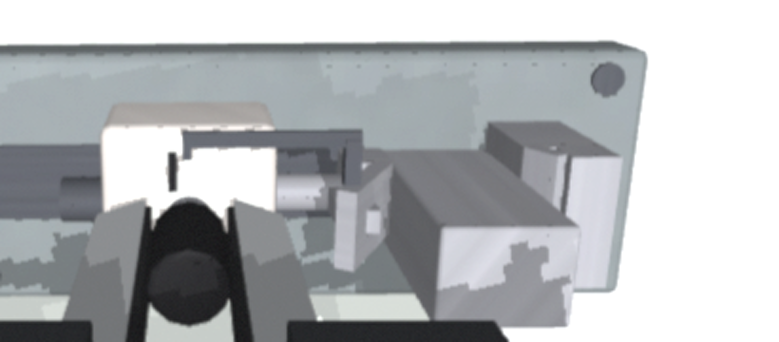

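```bash
cat >> h.py <<'E'
def prof(im,r0,r1,c0,c1):
    g=im.mean(2)[r0:r1,c0:c1]
    for r in range(r1-r0): print(r0+r,g[r].astype(int).tolist())
E
python3 - <<'E'
from h import *
im=viewer.capture("wrist"); save(im,"w4f.png")
prof(im,236,268,316,342)
print()
im=cv2.imread("pics/w3.png"); prof(im,238,268,314,345)
E
```

```text
236 [149, 150, 151, 150, 150, 150, 150, 149, 149, 146, 146, 147, 147, 145, 132, 131, 136, 148, 150, 150, 151, 152, 151, 151, 152, 151]
237 [170, 171, 171, 170, 169, 169, 168, 168, 163, 144, 140, 140, 146, 159, 151, 149, 152, 163, 165, 165, 165, 165, 165, 165, 165, 161]
238 [182, 181, 181, 181, 180, 179, 180, 178, 168, 130, 109, 104, 113, 135, 136, 135, 135, 138, 138, 137, 138, 137, 136, 135, 135, 128]
239 [186, 186, 185, 185, 184, 184, 183, 182, 171, 126, 83, 72, 73, 81, 82, 82, 82, 82, 82, 82, 82, 81, 77, 76, 76, 74]
240 [189, 189, 189, 189, 189, 188, 188, 186, 175, 131, 79, 70, 70, 70, 71, 70, 71, 70, 70, 70, 70, 70, 70, 69, 69, 69]
241 [192, 192, 192, 192, 192, 191, 190, 190, 184, 153, 87, 73, 74, 73, 74, 73, 72, 73, 73, 73, 73, 73, 72, 73, 73, 72]
242 [193, 194, 193, 193, 193, 192, 193, 193, 190, 172, 94, 73, 74, 74, 73, 72, 73, 74, 73, 73, 73, 74, 73, 73, 73, 73]
243 [194, 194, 194, 194, 194, 194, 193, 193, 192, 174, 98, 74, 73, 73, 73, 73, 73, 73, 72, 73, 73, 73, 73, 73, 73, 74]
244 [194, 193, 194, 194, 194, 194, 193, 193, 191, 175, 101, 75, 73, 73, 73, 73, 74, 73, 74, 73, 73, 
[... 7030 characters left out ...]
5, 255, 255, 255, 255, 255, 255, 255, 255, 255, 255, 255, 255, 255, 255]
264 [255, 255, 255, 255, 251, 108, 51, 52, 82, 173, 255, 255, 255, 255, 255, 255, 255, 255, 255, 255, 255, 255, 255, 255, 255, 255, 255, 255, 255, 255, 255]
265 [255, 255, 255, 255, 250, 115, 53, 50, 80, 171, 255, 255, 255, 255, 255, 255, 255, 255, 255, 255, 255, 255, 255, 255, 255, 255, 255, 255, 255, 255, 255]
266 [255, 255, 255, 255, 253, 126, 57, 50, 72, 163, 255, 255, 255, 255, 255, 255, 255, 255, 255, 255, 255, 255, 255, 255, 255, 255, 255, 255, 255, 255, 255]
267 [255, 255, 255, 255, 253, 129, 59, 50, 67, 160, 255, 255, 255, 255, 255, 255, 255, 255, 255, 255, 255, 255, 255, 255, 255, 255, 255, 255, 255, 255, 255]
```

Call:
step_arm:
  targets:
    - {"hand":-1,"linear":[0.002,0,0],"rotation":[0,0,0]}
    - {"hand":-1,"linear":[0.0018,0,0],"rotation":[0,0,0]}
    - {"hand":-1,"linear":[0,0,0],"rotation":[0,0,0]}
    - {"hand":-1,"linear":[0,0,0],"rotation":[0,0,0]}

```text
time_s: 6.35
ee_pos: [0.5266, 0.0185, 0.0632]
tool_rot: [-1.954, 2.455, 0.0]
contact_force: [4.8, 13.5, 2.2]
width: 0.0176
```

Run:
```python
from h import *
im=viewer.capture("wrist"); save(im,"w5f.png"); save(np.clip(im*1.5,0,255).astype(np.uint8),"w5.png",(230,170,640,350),1.9)
s=readout.read_state(); print(s["ee_pos"],s["width"],s["contact_force"],"gauge",w2g(G,s["ee_pos"]))
prof(im,246,262,310,336)
```

```text
[0.52659297 0.01849086 0.06323012] 0.01762781969032243 [ 3.65053897 14.16884079  1.53405795] gauge [[0.00115299 0.02383528]]
246 [194, 195, 194, 194, 195, 194, 193, 181, 130, 81, 74, 74, 75, 75, 75, 75, 76, 75, 75, 75, 76, 76, 76, 77, 77, 76]
247 [194, 194, 194, 194, 194, 194, 193, 181, 130, 81, 74, 75, 75, 79, 87, 89, 93, 94, 94, 96, 100, 100, 100, 100, 101, 100]
248 [194, 194, 194, 194, 194, 195, 193, 181, 132, 81, 74, 74, 81, 101, 122, 132, 152, 155, 154, 156, 157, 157, 157, 158, 158, 157]
249 [194, 194, 194, 194, 194, 194, 194, 183, 140, 84, 73, 75, 87, 122, 163, 174, 187, 189, 190, 190, 190, 190, 190, 190, 190, 189]
250 [194, 194, 195, 194, 194, 194, 191, 180, 135, 82, 73, 75, 86, 124, 169, 190, 193, 193, 193, 193, 193, 193, 193, 193, 193, 193]
251 [193, 194, 194, 194, 194, 188, 173, 158, 111, 78, 74, 75, 86, 118, 155, 190, 193, 194, 193, 193, 193, 193, 193, 193, 193, 193]
252 [194, 194, 193, 194, 193, 188, 169, 138, 97, 76, 73, 75, 86, 117, 156, 189, 193, 193, 193, 193, 193, 193, 193, 193, 193, 194]
253 [194, 194, 194, 194, 194, 193, 181, 137, 96, 74, 72, 74, 87, 127, 173, 192,
[... 393 characters left out ...]
4, 194, 194, 193, 194, 194, 194, 193, 193, 193]
257 [193, 194, 194, 193, 193, 193, 192, 173, 96, 44, 34, 37, 71, 136, 189, 194, 193, 193, 193, 193, 193, 194, 193, 193, 193, 194]
258 [193, 193, 194, 193, 193, 193, 192, 175, 98, 44, 33, 37, 70, 134, 188, 194, 194, 194, 193, 193, 193, 193, 194, 193, 193, 193]
259 [193, 193, 193, 193, 194, 194, 192, 177, 106, 47, 35, 38, 70, 134, 189, 194, 194, 193, 193, 193, 193, 193, 193, 193, 193, 194]
260 [193, 193, 193, 193, 193, 193, 192, 179, 115, 50, 35, 38, 71, 134, 188, 194, 193, 193, 194, 194, 193, 193, 193, 193, 193, 193]
261 [193, 194, 193, 194, 193, 194, 193, 181, 130, 55, 35, 39, 71, 136, 188, 193, 193, 193, 193, 194, 194, 193, 194, 193, 194, 194]
```

View pics/w5.png

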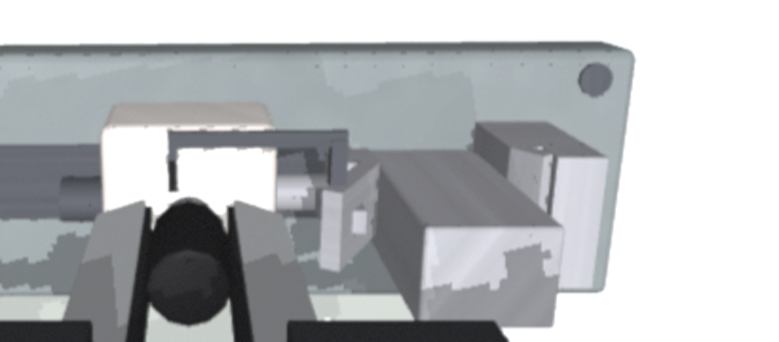

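Call:
step_arm:
  targets:
    - {"hand":0.0,"linear":[0,0,0],"rotation":[0,0,0]}
    - {"hand":0.0,"linear":[0,0,0],"rotation":[0,0,0]}
    - {"hand":0.0,"linear":[0,0,0],"rotation":[0,0,0]}
    - {"hand":0.0,"linear":[0,0,-0.03],"rotation":[0,0,0]}
    - {"hand":0.0,"linear":[0,0,-0.05],"rotation":[0,0,0]}
    - {"hand":0.0,"linear":[0.03,0,-0.03],"rotation":[0,0,0]}
    - {"hand":0.0,"linear":[0.02,0,0],"rotation":[0,0,0]}
    - {"hand":0.0,"linear":[0,0,0],"rotation":[0,0,0]}

```text
time_s: 7.2
ee_pos: [0.5143, -0.0336, 0.1733]
tool_rot: [-1.953, 2.46, -0.002]
contact_force: [-0.1, -0.2, -0.2]
width: 0.047
```

Run:
```python
from h import *
im=viewer.capture("wrist"); np.save("w6cal.npy",cal("wrist")[4]); save(im,"w6f.png"); save(np.clip(im*1.3,0,255).astype(np.uint8),"w6.png",(200,130,520,330),2.5)
s=readout.read_state(); print(s["q"].round(3),s["contact_force"],s["time_s"])
```

```text
[-0.134  0.253  1.66  -0.     1.228  1.665] [ 0.53611892 -0.58641446  0.21291105] 7.25
```

View pics/w6.png

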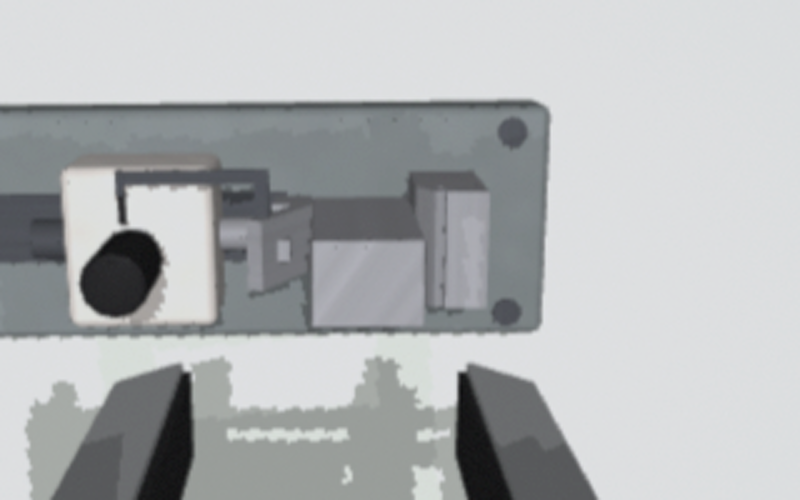

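Run:
```python
from h import *
c=list(cal("wrist")); c[4]=np.load("w6cal.npy")
z=lambda P:np.array(P)/2.5+[200,130]
w=unproj(c,z([[312,240],[424,240],[425,325],[313,326]]),.08)
print(w.round(4),w.mean(0).round(4),w2g(G,w).round(4).tolist(),w2g(G,w.mean(0)))
print("anvil crest",w2g(G,unproj(c,z([[444,187],[446,307]]),.054)).round(4).tolist())
print("anvil top back",w2g(G,unproj(c,z([[488,190],[487,305]]),.054)).round(4).tolist())
print("knobtop",w2g(G,unproj(c,z([[114,286]]),.09)).round(4).tolist())
plan([*w.mean(0)[:2],0.17],Rg(-12.77))
```

```text
[[ 0.5242 -0.0309  0.08  ]
 [ 0.5176 -0.0592  0.08  ]
 [ 0.4949 -0.0548  0.08  ]
 [ 0.5013 -0.0258  0.08  ]] [ 0.5095 -0.0427  0.08  ] [[0.0097, -0.0249], [0.0096, -0.0539], [-0.0135, -0.0546], [-0.0137, -0.025]] [[-0.00197533 -0.03960401]]
anvil crest [[0.0186, -0.0617], [-0.0165, -0.0631]]
anvil top back [[0.0177, -0.074], [-0.016, -0.0749]]
knobtop [[0.0004, 0.025]]
pos [ 0.5142 -0.0325  0.1725] F [ 0.54 -0.59  0.21] w 0.0472 t 7.25
lin tool [0.011  0.0023 0.0025]
rot tool [-0.    -0.    -1.576]
```

Call:
step_arm:
  targets:
    - {"hand":0.0,"linear":[0.0105,0.002,0],"rotation":[0,0,-0.1433]}
    - {"hand":0.0,"linear":[0,0,0],"rotation":[0,0,-0.1433]}
    - {"hand":0.0,"linear":[0,0,0],"rotation":[0,0,-0.1433]}
    - {"hand":0.0,"linear":[0,0,0],"rotation":[0,0,-0.1433]}
    - {"hand":0.0,"linear":[0,0,0],"rotation":[0,0,-0.1433]}
    - {"hand":0.0,"linear":[0,0,0],"rotation":[0,0,-0.1433]}
    - {"hand":0.0,"linear":[0,0,0],"rotation":[0,0,-0.1433]}
    - {"hand":0.0,"linear":[0,0,0],"rotation":[0,0,-0.1433]}
    - {"hand":0.0,"linear":[0,0,0],"rotation":[0,0,-0.1433]}
    - {"hand":0.0,"linear":[0,0,0],"rotation":[0,0,-0.1433]}
    - {"hand":0.0,"linear":[0,0,0],"rotation":[0,0,-0.1433]}
    - {"hand":0.0,"linear":[0,0,0],"rotation":[0,0,0]}

```text
time_s: 8.45
ee_pos: [0.51, -0.0408, 0.1717]
tool_rot: [-3.123, 0.341, 0.002]
contact_force: [0.8, -0.2, -0.5]
width: 0.0471
```

Run:
```python
from h import *
im=viewer.capture("wrist"); np.save("w7cal.npy",cal("wrist")[4]); save(im,"w7f.png"); save(np.clip(im*1.3,0,255).astype(np.uint8),"w7.png",(230,90,480,340),2.4)
s=readout.read_state(); print(s["q"].round(3),s["time_s"])
plan([*g2w(G,-0.0017,-0.0405),0.043],Rg(-12.77))
```

```text
[-0.152  0.247  1.67   0.     1.226  0.071] 8.5
pos [ 0.51   -0.0409  0.1718] F [0.4  0.08 0.57] w 0.0469 t 8.5
lin tool [0.0003 0.0027 0.1288]
rot tool [ 0.      0.0013 -0.0003]
```

View pics/w7.png

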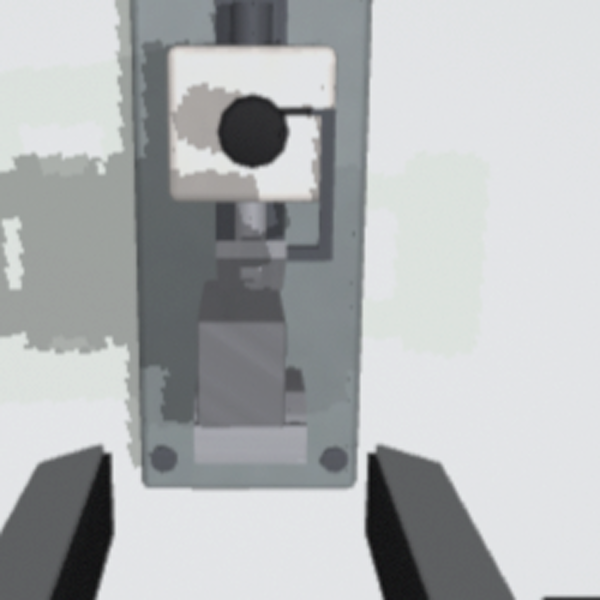

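Call:
step_arm:
  grip_force: 40
  targets:
    - {"hand":0.0,"linear":[0,0.0025,0.04],"rotation":[0,0,0]}
    - {"hand":0.0,"linear":[0,0,0.04],"rotation":[0,0,0]}
    - {"hand":0.0,"linear":[0,0,0.03],"rotation":[0,0,0]}
    - {"hand":0.0,"linear":[0,0,0.019],"rotation":[0,0,0]}
    - {"hand":0.0,"linear":[0,0,0],"rotation":[0,0,0]}
    - {"hand":-1,"linear":[0,0,0],"rotation":[0,0,0]}
    - {"hand":-1,"linear":[0,0,0],"rotation":[0,0,0]}
    - {"hand":-1,"linear":[0,0,0],"rotation":[0,0,0]}
    - {"hand":-1,"linear":[0,0,0],"rotation":[0,0,0]}

```text
time_s: 9.4
ee_pos: [0.51, -0.0441, 0.0444]
tool_rot: [3.122, -0.347, 0.002]
contact_force: [-2.4, 0.7, 6.8]
width: 0.0239
```

Run:
```python
from h import *
s=readout.read_state(); print(s["width"],s["ee_pos"],s["contact_force"],w2g(G,s["ee_pos"]))
```

```text
0.023941970534153065 [ 0.50999679 -0.04406901  0.04443393] [-2.35883482  0.66151003  6.75395174] [[-0.00120459 -0.04084557]]
```

Call:
step_arm:
  targets:
    - {"hand":-1,"linear":[0,0,-0.005],"rotation":[0,0,0]}
    - {"hand":-1,"linear":[0,0,-0.01],"rotation":[0,0,0]}
    - {"hand":-1,"linear":[0,0,-0.02],"rotation":[0,0,0]}
    - {"hand":-1,"linear":[0,0,-0.03],"rotation":[0,0,0]}
    - {"hand":-1,"linear":[0,0,-0.035],"rotation":[0,0,0]}
    - {"hand":-1,"linear":[0,0,0],"rotation":[0,0,0]}

```text
time_s: 10.0
ee_pos: [0.5115, -0.0444, 0.1485]
tool_rot: [3.122, -0.346, 0.012]
contact_force: [-0.1, -0.2, -3.3]
width: 0.0236
```

Run:
```python
from h import *
im=viewer.capture("wrist"); save(np.clip(im*1.3,0,255).astype(np.uint8),"w8.png")
plan([0.499,0.270,0.144],Rg(-12.77))
```

```text
pos [ 0.5105 -0.0443  0.1458] F [-0.27  0.35 -3.86] w 0.0237 t 10.05
lin tool [-0.0801 -0.3041  0.0015]
rot tool [-0.0002 -0.0044  0.0021]
```

View pics/w8.png

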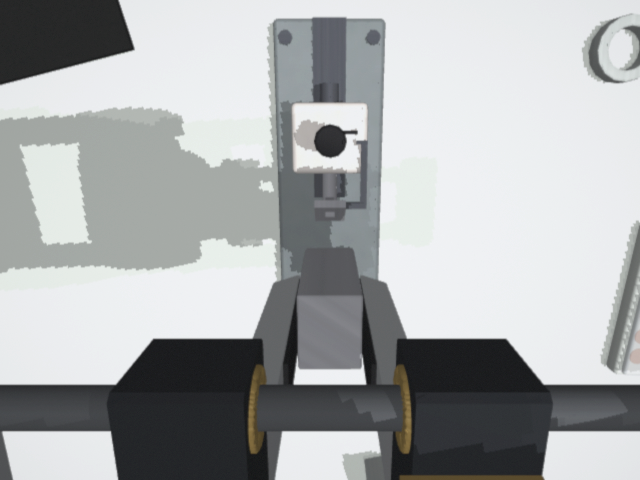

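Call:
step_arm:
  targets:
    - {"hand":-1,"linear":[-0.01,-0.038,0],"rotation":[0,0,0]}
    - {"hand":-1,"linear":[-0.01,-0.038,0],"rotation":[0,0,0]}
    - {"hand":-1,"linear":[-0.01,-0.038,0],"rotation":[0,0,0]}
    - {"hand":-1,"linear":[-0.01,-0.038,0],"rotation":[0,0,0]}
    - {"hand":-1,"linear":[-0.01,-0.038,0],"rotation":[0,0,0]}
    - {"hand":-1,"linear":[-0.01,-0.038,0],"rotation":[0,0,0]}
    - {"hand":-1,"linear":[-0.01,-0.038,0],"rotation":[0,0,0]}
    - {"hand":-1,"linear":[-0.01,-0.038,0],"rotation":[0,0,0]}
    - {"hand":-1,"linear":[0,0,0.04],"rotation":[0,0,0]}
    - {"hand":-1,"linear":[0,0,0.04],"rotation":[0,0,0]}
    - {"hand":-1,"linear":[0,0,0.02],"rotation":[0,0,0]}
    - {"hand":-1,"linear":[0,0,0],"rotation":[0,0,0]}

```text
time_s: 11.25
ee_pos: [0.4958, 0.2691, 0.0395]
tool_rot: [3.119, -0.345, -0.01]
contact_force: [-0.5, 0.8, -3.0]
width: 0.0234
```

Run:
```python
from h import *
im=viewer.capture("wrist"); save(np.clip(im*1.3,0,255).astype(np.uint8),"w9.png")
plan([0.499,0.270,0.0284],Rg(-12.77))
for d in models.trace("wrist","pad"):
    m=d["mask"].astype(np.uint8);print(d["p"],cv2.boundingRect(m))
```

```text
pos [0.4971 0.2696 0.0419] F [ 0.41  0.92 -2.8 ] w 0.0239 t 11.3
lin tool [ 0.0018 -0.0009  0.0135]
rot tool [0.0023 0.0029 0.0021]
0.97 (227, 154, 217, 172)
0.95 (511, 0, 129, 224)
0.83 (106, 0, 208, 97)
0.58 (3, 378, 117, 102)
```

View pics/w9.png

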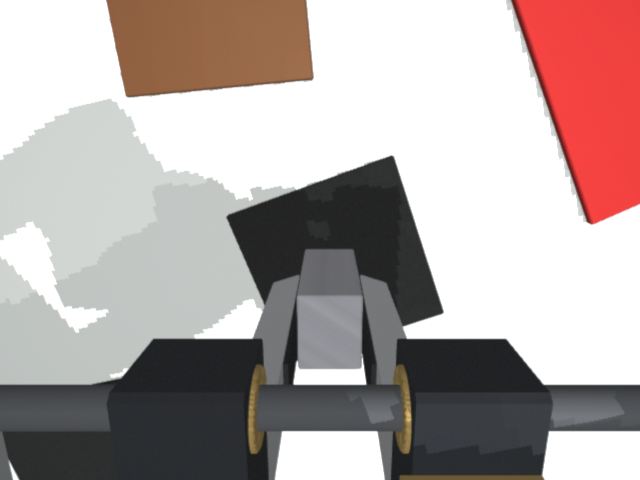

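Run:
```python
from h import *
w=unproj(cal("wrist"),[[228,215],[393,156],[442,312]],.004); print(w.round(4),(w[0]+w[2])/2, np.linalg.norm(w[0]-w[1]),np.linalg.norm(w[2]-w[1]))
```

```text
[[0.4529 0.3098 0.004 ]
 [0.5417 0.3207 0.004 ]
 [0.5526 0.2316 0.004 ]] [0.50276733 0.27070274 0.004     ] 0.08952162904534626 0.08976246405913037
```

Call:
step_arm:
  targets:
    - {"hand":-1,"linear":[0.005,-0.002,0.006],"rotation":[0,0,0]}
    - {"hand":-1,"linear":[0,0,0.004],"rotation":[0,0,0]}
    - {"hand":-1,"linear":[0,0,0.002],"rotation":[0,0,0]}
    - {"hand":-1,"linear":[0,0,0.001],"rotation":[0,0,0]}
    - {"hand":-1,"linear":[0,0,0],"rotation":[0,0,0]}

```text
time_s: 11.85
ee_pos: [0.5034, 0.2709, 0.0305]
tool_rot: [-3.122, 0.346, -0.0]
contact_force: [0.9, 0.2, -3.3]
width: 0.0238
```

Run:
```python
from h import *
plan([0.503,0.270,0.0284],Rg(-12.77))
```

```text
pos [0.5034 0.2709 0.0305] F [ 0.88  0.16 -3.29] w 0.0238 t 11.85
lin tool [-0.0002  0.001   0.0021]
rot tool [-0.     -0.      0.0021]
```

Call:
step_arm:
  targets:
    - {"hand":-1,"linear":[0,0,0.001],"rotation":[0,0,0]}
    - {"hand":-1,"linear":[0,0,0.001],"rotation":[0,0,0]}
    - {"hand":-1,"linear":[0,0,0],"rotation":[0,0,0]}

```text
time_s: 12.15
ee_pos: [0.5034, 0.271, 0.0285]
tool_rot: [-3.122, 0.346, -0.0]
contact_force: [0.1, -1.5, -4.1]
width: 0.0242
```

Call:
step_arm:
  targets:
    - {"hand":-1,"linear":[0,0,0.0006],"rotation":[0,0,0]}
    - {"hand":-1,"linear":[0,0,0],"rotation":[0,0,0]}

```text
time_s: 12.35
ee_pos: [0.5035, 0.271, 0.0285]
tool_rot: [-3.122, 0.346, -0.0]
contact_force: [-3.2, -1.7, 5.2]
width: 0.0241
```

Call:
step_arm:
  targets:
    - {"hand":0.0,"linear":[0,0,0],"rotation":[0,0,0]}
    - {"hand":0.0,"linear":[0,0,0],"rotation":[0,0,0]}
    - {"hand":0.0,"linear":[0,0,0],"rotation":[0,0,0]}
    - {"hand":0.0,"linear":[0,0,-0.03],"rotation":[0,0,0]}
    - {"hand":0.0,"linear":[0,0,-0.04],"rotation":[0,0,0]}
    - {"hand":0.0,"linear":[0,0,-0.05],"rotation":[0,0,0]}
    - {"hand":0.0,"linear":[0,0,-0.05],"rotation":[0,0,0]}
    - {"hand":0.0,"linear":[0,0,0],"rotation":[0,0,0]}

```text
time_s: 13.15
ee_pos: [0.5055, 0.272, 0.205]
tool_rot: [-3.117, 0.345, -0.015]
contact_force: [1.0, -0.6, 0.2]
width: 0.0469
```

Run:
```python
from h import *
im=viewer.capture("wrist"); save(np.clip(im*1.3,0,255).astype(np.uint8),"w10.png")
im=viewer.capture("top"); save(np.clip(im*1.5,0,255).astype(np.uint8),"top2.png",(440,255,520,315),8)
m=max(models.trace("top","spacer"),key=lambda d:d["p"])
ys,xs=np.nonzero(m["mask"]); print(m["p"],xs.min(),xs.max(),ys.min(),ys.max())
plan([0.506,-0.283,0.2],Rg(-12.77))
```

```text
0.54 473 493 281 291
pos [0.5032 0.2708 0.1971] F [ 0.26  0.71 -0.64] w 0.0468 t 13.3
lin tool [ 0.124   0.5397 -0.0027]
rot tool [0.0004 0.0006 0.0021]
```

View pics/w10.png

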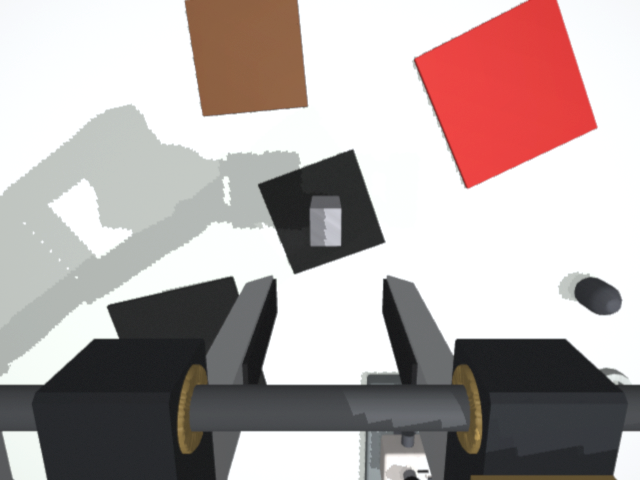

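View pics/top2.png

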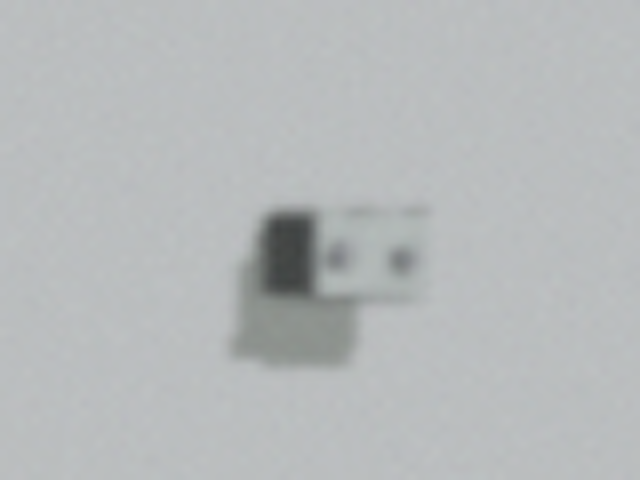

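Call:
step_arm:
  targets:
    - {"hand":0.0,"linear":[0.0103,0.045,0],"rotation":[0,0,0]}
    - {"hand":0.0,"linear":[0.0103,0.045,0],"rotation":[0,0,0]}
    - {"hand":0.0,"linear":[0.0103,0.045,0],"rotation":[0,0,0]}
    - {"hand":0.0,"linear":[0.0103,0.045,0],"rotation":[0,0,0]}
    - {"hand":0.0,"linear":[0.0103,0.045,0],"rotation":[0,0,0]}
    - {"hand":0.0,"linear":[0.0103,0.045,0],"rotation":[0,0,0]}
    - {"hand":0.0,"linear":[0.0103,0.045,0],"rotation":[0,0,0]}
    - {"hand":0.0,"linear":[0.0103,0.045,0],"rotation":[0,0,0]}
    - {"hand":0.0,"linear":[0.0103,0.045,0],"rotation":[0,0,0]}
    - {"hand":0.0,"linear":[0.0103,0.045,0],"rotation":[0,0,0]}
    - {"hand":0.0,"linear":[0.0103,0.045,0],"rotation":[0,0,0]}
    - {"hand":0.0,"linear":[0.0103,0.045,0],"rotation":[0,0,0]}

```text
time_s: 14.5
ee_pos: [0.505, -0.2847, 0.1959]
tool_rot: [-3.121, 0.346, 0.004]
contact_force: [0.6, 0.7, 0.2]
width: 0.0468
```

Call:
step_arm:
  targets:
    - {"hand":0.0,"linear":[0,0,0],"rotation":[0,0,-0.11]}
    - {"hand":0.0,"linear":[0,0,0],"rotation":[0,0,-0.11]}
    - {"hand":0.0,"linear":[0,0,0],"rotation":[0,0,0]}
    - {"hand":0.0,"linear":[0,0,0],"rotation":[0,0,0]}

```text
time_s: 14.9
ee_pos: [0.5055, -0.2827, 0.1967]
tool_rot: [-3.141, 0.006, 0.003]
contact_force: [0.3, 0.9, 0.5]
width: 0.0469
```

Run:
```python
from h import *
im=viewer.capture("wrist"); np.save("w11cal.npy",cal("wrist")[4]);save(np.clip(im*1.2,0,255).astype(np.uint8),"w11.png"); save(np.clip(im*1.2,0,255).astype(np.uint8),"w11z.png",(250,150,410,270),5)
print(readout.read_state()["tool_rot"],readout.read_state()["ee_pos"])
```

```text
[-3.14086553e+00  5.29765743e-03  1.78673566e-03] [ 0.50563398 -0.28268437  0.19700199]
```

View pics/w11.png

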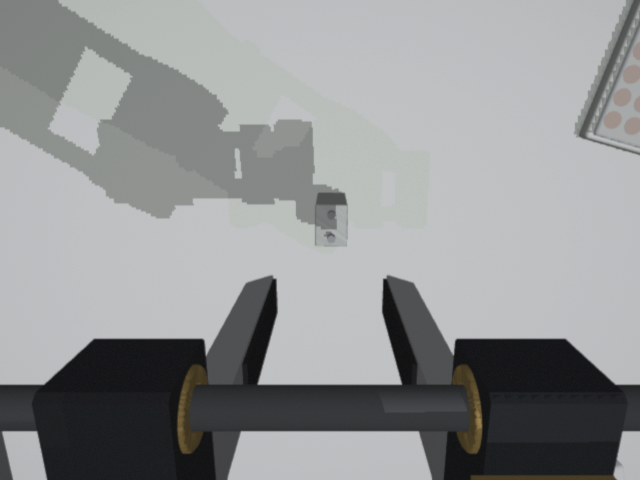

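View pics/w11z.png

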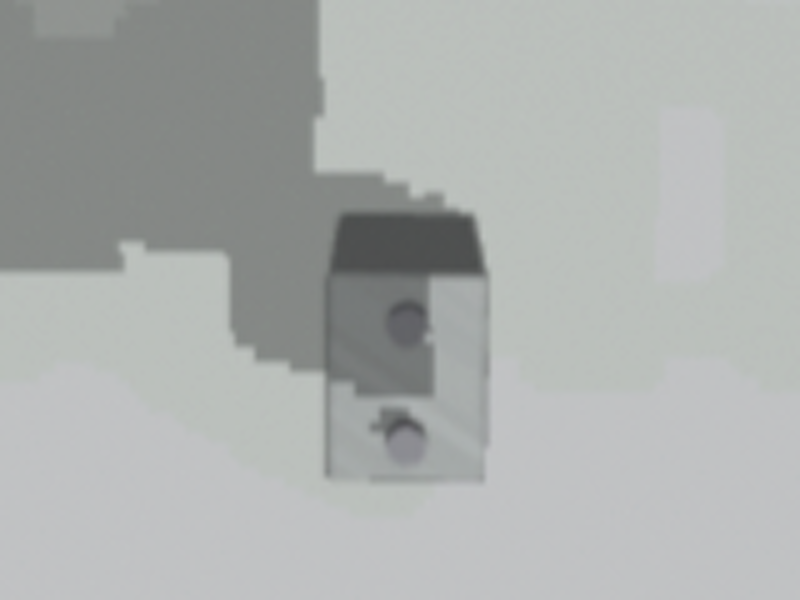

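Run:
```python
from h import *
c=list(cal("wrist")); c[4]=np.load("w11cal.npy")
z=lambda P:np.array(P)/5+[250,150]
w=unproj(c,z([[329,275],[486,275],[484,479],[326,478]]),.06)
print(w.round(4),w.mean(0).round(4)); 
for a,b in ((0,1),(1,2),(2,3),(3,0)): print(np.linalg.norm(w[a]-w[b]).round(4),np.degrees(np.arctan2(*(w[b]-w[a])[:2][::-1])).round(2))
plan([*w.mean(0)[:2],0.025],Rg(0))
```

```text
[[ 0.4954 -0.2665  0.06  ]
 [ 0.5187 -0.2665  0.06  ]
 [ 0.5187 -0.2981  0.06  ]
 [ 0.4946 -0.2979  0.06  ]] [ 0.5068 -0.2822  0.06  ]
0.0234 -0.17
0.0316 -90.13
0.0241 179.46
0.0314 88.52
pos [ 0.5056 -0.2827  0.197 ] F [ 0.65  0.57 -0.31] w 0.0471 t 14.95
lin tool [ 0.0014 -0.0003  0.172 ]
rot tool [-0.0007  0.0011 -0.0034]
```

Call:
step_arm:
  grip_force: 30
  targets:
    - {"hand":0.0,"linear":[0.0014,0,0.04],"rotation":[0,0,0]}
    - {"hand":0.0,"linear":[0,0,0.045],"rotation":[0,0,0]}
    - {"hand":0.0,"linear":[0,0,0.045],"rotation":[0,0,0]}
    - {"hand":0.0,"linear":[0,0,0.04],"rotation":[0,0,0]}
    - {"hand":0.0,"linear":[0,0,0],"rotation":[0,0,0]}
    - {"hand":-1,"linear":[0,0,0],"rotation":[0,0,0]}
    - {"hand":-1,"linear":[0,0,0],"rotation":[0,0,0]}
    - {"hand":-1,"linear":[0,0,0],"rotation":[0,0,0]}
    - {"hand":-1,"linear":[0,0,0],"rotation":[0,0,0]}

```text
time_s: 15.85
ee_pos: [0.508, -0.2835, 0.0299]
tool_rot: [3.14, -0.001, 0.004]
contact_force: [-0.8, 1.4, 8.3]
width: 0.0238
```

Run:
```python
from h import *
plan([0.5068,-0.2822,0.15],Rg(-12.77))
```

```text
pos [ 0.508  -0.2835  0.0299] F [-0.78  1.38  8.31] w 0.0238 t 15.85
lin tool [-0.0009 -0.0011 -0.1201]
rot tool [ 0.0013 -0.0027  0.2219]
```

Call:
step_arm:
  targets:
    - {"hand":-1,"linear":[0,0,-0.02],"rotation":[0,0,0]}
    - {"hand":-1,"linear":[0,0,-0.04],"rotation":[0,0,0]}
    - {"hand":-1,"linear":[0,0,-0.04],"rotation":[0,0,0.111]}
    - {"hand":-1,"linear":[0,0,-0.03],"rotation":[0,0,0.111]}
    - {"hand":-1,"linear":[0,0,0],"rotation":[0,0,0]}
    - {"hand":-1,"linear":[0,0,0],"rotation":[0,0,0]}

```text
time_s: 16.45
ee_pos: [0.5072, -0.283, 0.1583]
tool_rot: [3.122, -0.347, 0.002]
contact_force: [-0.6, -1.0, -2.1]
width: 0.0235
```

Run:
```python
from h import *
im=viewer.capture("wrist"); save(np.clip(im*1.3,0,255).astype(np.uint8),"w12.png"); save(np.clip(im*1.3,0,255).astype(np.uint8),"w12z.png",(260,230,400,390),3.7)
a=cv2.imread("pics/w8.png")[:,:,::-1]; save(a,"w8z.png",(260,230,400,390),3.7)
plan([0.51,-0.044,0.15],Rg(-12.77))
```

```text
pos [ 0.5068 -0.2828  0.1572] F [-0.08  0.2  -2.31] w 0.024 t 16.5
lin tool [-0.0493 -0.2337  0.0073]
rot tool [-0.0003  0.0009  0.0017]
```

View pics/w12z.png

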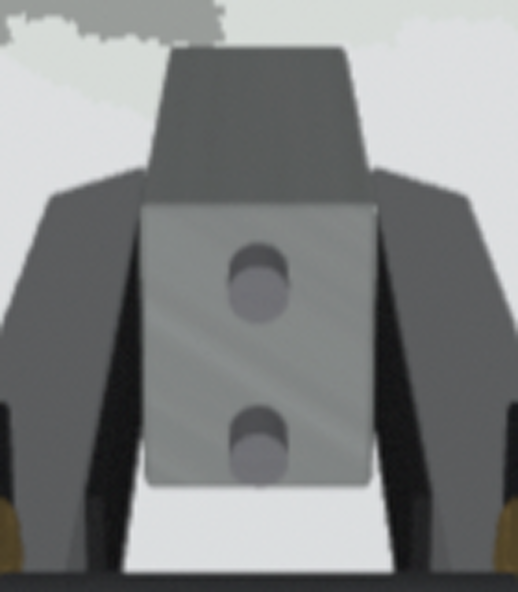

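View pics/w8z.png

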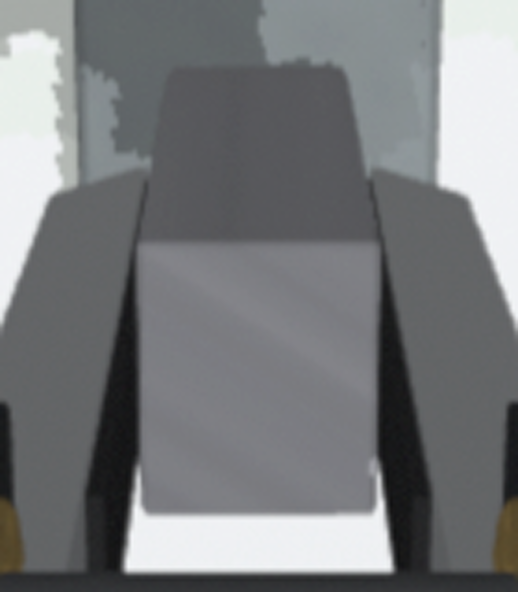

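Run:
```python
from h import *
c=cal("wrist"); s=readout.read_state(); Rc=R.from_rotvec(s["tool_rot"])
def tooly(row,zt):
    fx,fy,cx,cy,T=c; Rt=(Rc.inv()).as_matrix()@T[:3,:3]; t=Rc.inv().apply(T[:3,3]-s["ee_pos"])
    d=Rt@np.array([0,(row-cy)/fy,1]); k=(zt-t[2])/d[2]; return (t+k*d)[1]
z=lambda r:r/3.7+230
for n,rs,zt in (("master",(241,514),-.0356),("spacer",(204,487),-.0301)):
    y=[tooly(z(r),zt) for r in rs]; print(n,np.round(y,4),"size",round(y[1]-y[0],4))
```

```text
master [-0.0156  0.0141] size 0.0297
spacer [-0.0173  0.0143] size 0.0316
```

Run:
```python
from h import *
p=g2w(G,0,-0.040);print(p); plan([*p,0.12],Rg(-12.77))
```

```text
[ 0.51135848 -0.04351061]
pos [ 0.5068 -0.2828  0.1572] F [-0.08  0.2  -2.31] w 0.024 t 16.5
lin tool [-0.048  -0.2344  0.0373]
rot tool [-0.0003  0.0009  0.0017]
```

Call:
step_arm:
  targets:
    - {"hand":-1,"linear":[-0.008,-0.039,0],"rotation":[0,0,0.0017]}
    - {"hand":-1,"linear":[-0.008,-0.039,0],"rotation":[0,0,0]}
    - {"hand":-1,"linear":[-0.008,-0.039,0],"rotation":[0,0,0]}
    - {"hand":-1,"linear":[-0.008,-0.039,0],"rotation":[0,0,0]}
    - {"hand":-1,"linear":[-0.008,-0.039,0],"rotation":[0,0,0]}
    - {"hand":-1,"linear":[-0.008,-0.0394,0.007],"rotation":[0,0,0]}
    - {"hand":-1,"linear":[0,0,0.03],"rotation":[0,0,0]}
    - {"hand":-1,"linear":[0,0,0],"rotation":[0,0,0]}
    - {"hand":-1,"linear":[0,0,0],"rotation":[0,0,0]}

```text
time_s: 17.4
ee_pos: [0.512, -0.0441, 0.1204]
tool_rot: [-3.122, 0.351, 0.004]
contact_force: [0.8, 0.3, -1.4]
width: 0.0242
```

Run:
```python
from h import *
im=viewer.capture("wrist"); save(np.clip(im*1.3,0,255).astype(np.uint8),"w13.png")
im=viewer.capture("scene"); save(np.clip(im*1.5,0,255).astype(np.uint8),"s13.png",(200,180,360,300),5)
p=g2w(G,0,-0.040); plan([*p,0.0499],Rg(-12.77))
```

```text
pos [ 0.5128 -0.0446  0.1216] F [ 0.19  0.24 -1.3 ] w 0.024 t 17.5
lin tool [-0.0017 -0.0007  0.0717]
rot tool [-0.     -0.0006 -0.0022]
```

View pics/w13.png

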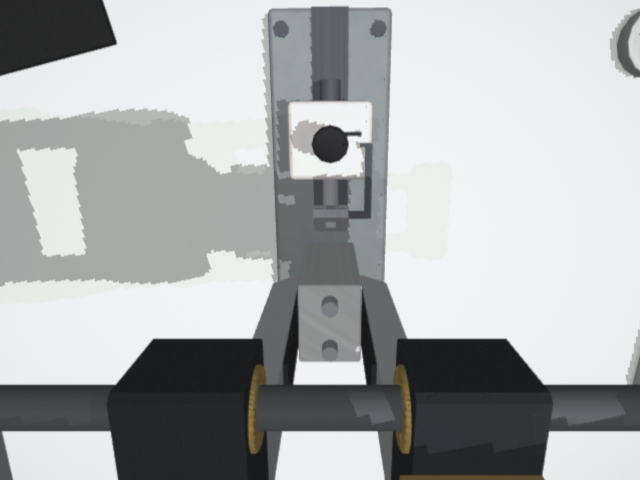

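View pics/s13.png

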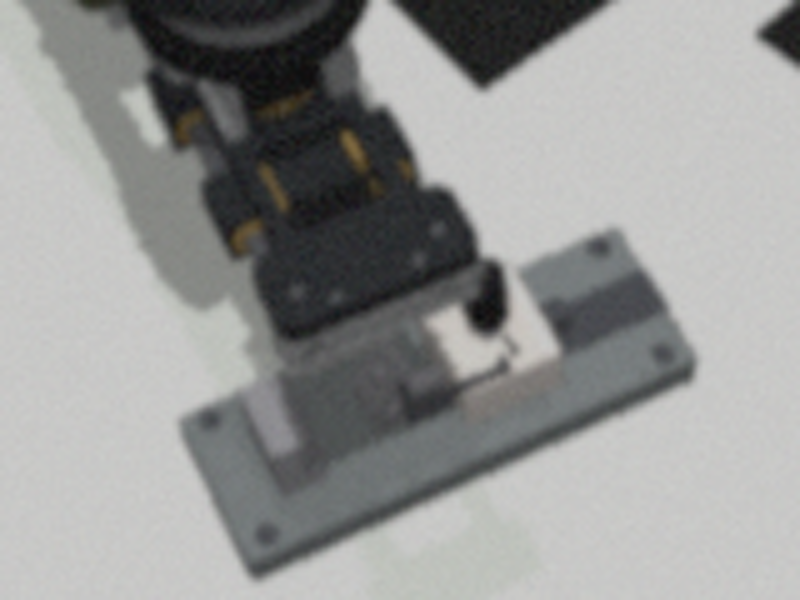

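Call:
step_arm:
  targets:
    - {"hand":-1,"linear":[0,-0.0007,0.015],"rotation":[0,0,-0.002]}
    - {"hand":-1,"linear":[0,0,0.012],"rotation":[0,0,0]}
    - {"hand":-1,"linear":[0,0,0.005],"rotation":[0,0,0]}
    - {"hand":-1,"linear":[0,0,0],"rotation":[0,0,0]}
    - {"hand":-1,"linear":[0,0,0],"rotation":[0,0,0]}

```text
time_s: 18.0
ee_pos: [0.5128, -0.0433, 0.0893]
tool_rot: [-3.122, 0.349, -0.001]
contact_force: [0.3, 0.8, -1.0]
width: 0.0236
```

Run:
```python
from h import *
im=viewer.capture("wrist"); save(np.clip(im*1.3,0,255).astype(np.uint8),"w14.png",(240,60,420,380),1.8)
p=g2w(G,0,-0.040); plan([*p,0.0499],Rg(-12.77)); print(w2g(G,readout.read_state()["ee_pos"]))
```

```text
pos [ 0.5129 -0.0433  0.0894] F [-0.02  0.47 -2.04] w 0.0239 t 18.05
lin tool [-0.0015  0.0006  0.0395]
rot tool [-0.0001 -0.0007  0.0003]
[[ 0.00146036 -0.0394192 ]]
```

View pics/w14.png

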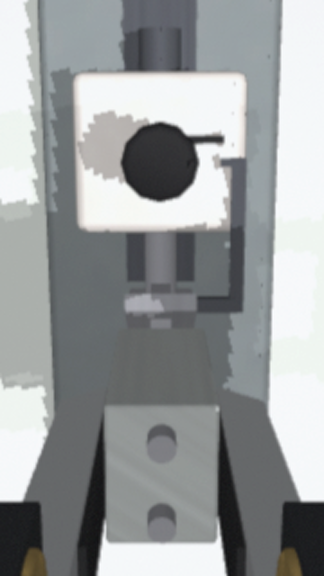

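Call:
step_arm:
  targets:
    - {"hand":-1,"linear":[0,0.0004,0.004],"rotation":[0,0,0]}
    - {"hand":-1,"linear":[0,0,0.004],"rotation":[0,0,0]}
    - {"hand":-1,"linear":[0,0,0.004],"rotation":[0,0,0]}
    - {"hand":-1,"linear":[0,0,0.004],"rotation":[0,0,0]}
    - {"hand":-1,"linear":[0,0,0],"rotation":[0,0,0]}

```text
time_s: 18.55
ee_pos: [0.5125, -0.0438, 0.0724]
tool_rot: [3.122, -0.349, -0.0]
contact_force: [-0.5, -3.8, -0.8]
width: 0.0237
```

Call:
step_arm:
  targets:
    - {"hand":-1,"linear":[0,0,0.003],"rotation":[0,0,0]}
    - {"hand":-1,"linear":[0,0,0.003],"rotation":[0,0,0]}
    - {"hand":-1,"linear":[0,0,0.003],"rotation":[0,0,0]}
    - {"hand":-1,"linear":[0,0,0],"rotation":[0,0,0]}

```text
time_s: 18.95
ee_pos: [0.5126, -0.044, 0.0636]
tool_rot: [3.121, -0.349, 0.0]
contact_force: [2.1, -6.2, -2.0]
width: 0.0238
```

Run:
```python
from h import *
im=viewer.capture("wrist"); save(np.clip(im*1.3,0,255).astype(np.uint8),"w15.png",(240,60,420,380),1.8)
p=g2w(G,0,-0.040); plan([*p,0.0499],Rg(-12.77)); print(w2g(G,readout.read_state()["ee_pos"]))
```

```text
pos [ 0.5126 -0.044   0.0636] F [ 1.87 -6.76 -2.55] w 0.0239 t 19.0
lin tool [-0.0013 -0.0002  0.0137]
rot tool [ 0.0007 -0.0003  0.0005]
[[ 0.00131901 -0.04016146]]
```

View pics/w15.png

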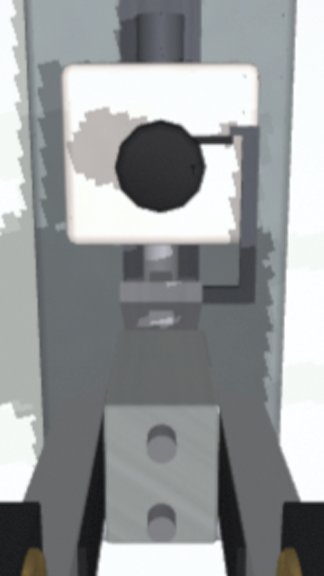

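Call:
step_arm:
  targets:
    - {"hand":-1,"linear":[0,0,0.003],"rotation":[0,0,0]}
    - {"hand":-1,"linear":[0,0,0.003],"rotation":[0,0,0]}
    - {"hand":-1,"linear":[0,0,0.003],"rotation":[0,0,0]}
    - {"hand":-1,"linear":[0,0,0.002],"rotation":[0,0,0]}
    - {"hand":-1,"linear":[0,0,0],"rotation":[0,0,0]}
    - {"hand":-1,"linear":[0,0,0],"rotation":[0,0,0]}

```text
time_s: 19.6
ee_pos: [0.5122, -0.0439, 0.0523]
tool_rot: [3.122, -0.348, -0.001]
contact_force: [0.6, -6.4, -3.1]
width: 0.0236
```

Call:
step_arm:
  targets:
    - {"hand":-1,"linear":[0,0,0.001],"rotation":[0,0,0]}
    - {"hand":-1,"linear":[0,0,0.001],"rotation":[0,0,0]}
    - {"hand":-1,"linear":[0,0,0],"rotation":[0,0,0]}
    - {"hand":-1,"linear":[0,0,0],"rotation":[0,0,0]}

```text
time_s: 20.0
ee_pos: [0.5123, -0.0439, 0.0505]
tool_rot: [3.122, -0.349, -0.001]
contact_force: [-1.2, -6.1, -0.8]
width: 0.0237
```

Call:
step_arm:
  targets:
    - {"hand":-1,"linear":[0,0,0.0005],"rotation":[0,0,0]}
    - {"hand":-1,"linear":[0,0,0.0003],"rotation":[0,0,0]}
    - {"hand":-1,"linear":[0,0,0],"rotation":[0,0,0]}

```text
time_s: 20.3
ee_pos: [0.5124, -0.0439, 0.0499]
tool_rot: [3.122, -0.349, -0.001]
contact_force: [-0.8, -5.5, 0.3]
width: 0.0237
```

Call:
step_arm:
  targets:
    - {"hand":-1,"linear":[0,0,0.0005],"rotation":[0,0,0]}
    - {"hand":-1,"linear":[0,0,0],"rotation":[0,0,0]}
    - {"hand":-1,"linear":[0,0,0],"rotation":[0,0,0]}

```text
time_s: 20.6
ee_pos: [0.5124, -0.0439, 0.0499]
tool_rot: [3.122, -0.348, -0.0]
contact_force: [-4.3, -6.1, 7.4]
width: 0.0241
```

Call:
step_arm:
  targets:
    - {"hand":-0.3,"linear":[0,0,0],"rotation":[0,0,0]}
    - {"hand":-0.1,"linear":[0,0,0],"rotation":[0,0,0]}
    - {"hand":-0.1,"linear":[0,0,0],"rotation":[0,0,0]}
    - {"hand":-0.1,"linear":[0,0,0],"rotation":[0,0,0]}
    - {"hand":-0.1,"linear":[0,0,-0.03],"rotation":[0,0,0]}
    - {"hand":-0.1,"linear":[0,0,-0.04],"rotation":[0,0,0]}
    - {"hand":-0.1,"linear":[0,0,-0.05],"rotation":[0,0,0]}
    - {"hand":-0.1,"linear":[0,0,-0.02],"rotation":[0,0,0]}
    - {"hand":-0.1,"linear":[0,0,0],"rotation":[0,0,0]}

```text
time_s: 21.5
ee_pos: [0.5137, -0.0436, 0.1926]
tool_rot: [3.122, -0.348, 0.009]
contact_force: [0.7, -0.1, -1.4]
width: 0.0427
```

Run:
```python
from h import *
im=viewer.capture("wrist"); np.save("w16cal.npy",cal("wrist")[4]); save(im,"w16f.png"); save(np.clip(im*1.3,0,255).astype(np.uint8),"w16.png",(230,90,480,340),2.4)
im=viewer.capture("scene"); save(np.clip(im*1.4,0,255).astype(np.uint8),"s16.png",(230,140,420,300),4)
s=readout.read_state(); print(s["ee_pos"],s["contact_force"],s["width"])
```

```text
[ 0.51228077 -0.0434349   0.18886305] [ 0.26837332 -0.9288377  -0.51688921] 0.04229621497079289
```

View pics/w16.png

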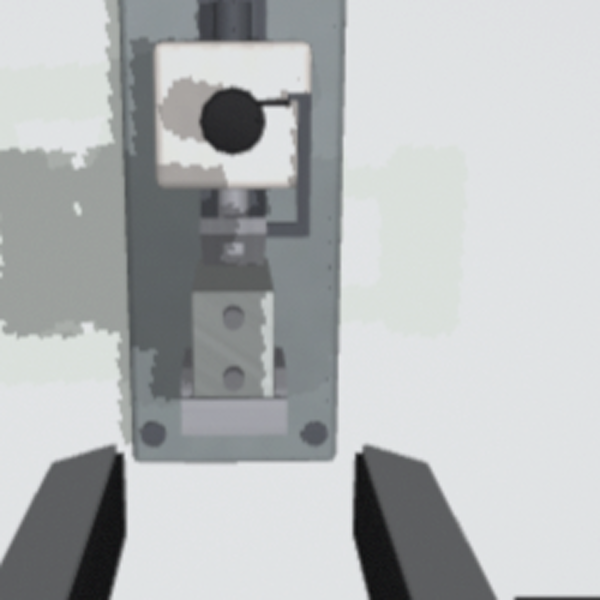

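View pics/s16.png

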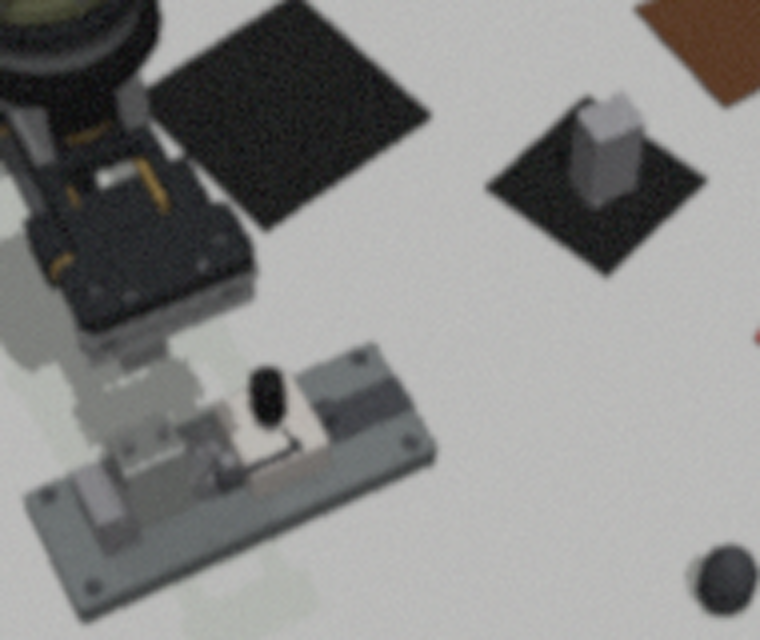

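Run:
```python
from h import *
c=list(cal("wrist")); c[4]=np.load("w16cal.npy")
z=lambda P:np.array(P)/2.4+[230,90]
w=unproj(c,z([[192,291],[273,291],[273,397],[194,397]]),.08)
g=w2g(G,w); print(g.round(4).tolist(),g.mean(0).round(4)); print(np.linalg.norm(w[0]-w[1]),np.linalg.norm(w[1]-w[2]))
print("line,pointer", w2g(G,unproj(c,z([[272,102],[297,97]]),.052)).round(4).tolist())
im=cv2.imread("pics/w16f.png")[:,:,::-1]
im=np.clip(im.astype(float)*1.3,0,255).astype(np.uint8); save(im,"w16z.png",(315,115,375,160),12)
for t in("spacer","master"):
    viewer.capture("top"); print(t,[(round(d["p"],2),d["xyz"].round(4) if hasattr(d["xyz"],"round") else d["xyz"]) for d in models.place_of("top",t)])
```

```text
[[-0.0118, -0.0229], [0.0113, -0.0229], [0.0115, -0.0545], [-0.0116, -0.0545]] [-0.0001 -0.0387]
0.023074042781380776 0.031593034984449965
line,pointer [[0.0114, 0.0288], [0.0189, 0.0303]]
spacer []
master [(0.67, [0.5013, 0.2705, 0.0074])]
```

View pics/w16z.png

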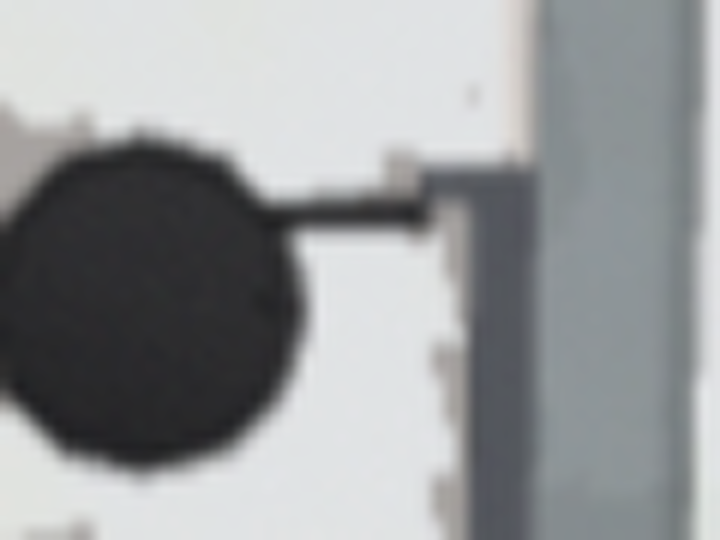

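Run:
```python
from h import *
s=readout.read_state(); print(s["time_s"],s["contact_force"])
print(job.finish_job())
```

```text
21.8 [-0.59038031  0.52180731  0.28026169]
the job is handed in; nothing more can be done
None
```

The job is done and was handed in at 21.8 s. No verdict was reported, so the points below are my own last checks.

- **Zeroing:** I slid the carriage up by its knob until the pointer and the black line coincided, within about 0.1 px in the wrist picture. The master was then square against the anvil, and I let go of the carriage.
- **Master:** I lifted it out and stood it upright on the smaller black pad. It was put down at about (0.503, 0.271), against a measured pad middle of (0.503, 0.271). The last top view put it at (0.501, 0.271).
- **Spacer:** I lowered it between the anvil and shoe until it touched the bed at the expected height, then released it.
    - The spring pushed with about 6 N sideways and the downward contact was about 7 N, well under the 50 N limit.
    - The final picture shows it square, at gauge x ≈ 0 and y ≈ -0.039.
    - The pointer stands about 2.1 mm past the line, so the spindle is pressed in about 8.1 mm.
- **Not touched:** I did not move the carriage again after zeroing and kept clear of the objective, well plate and collar. The gripper ended clear above the comparator.

**Disagreements:** My first camera estimate of the anvil face was -59 mm, while contact with the master put it at about -55 mm; I used the contact value. In the last top view the network did not find the spacer, so its final place rests on the wrist picture alone. It also gave the master's height as 7 mm, where the pad top is 4 mm; I put that down to its roughly 4 mm error.

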